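Refit the stones of a cocoa mill and hold the runner home

TASK

Put the washed cocoa mill back together: lay the loose grindstone ring flat in its round seat in the mill's deck and let go of it, then take the runner out of its wooden stand by the black knob, lower its shaft through the stone into the brass drive hub and turn it until the key drops into the keyway. Push on against the lifting spring until the runner's disc lies fully down on the stone, and finish still gripping the knob and pressing it home (do not let go: the locking screw is tightened next), with everything else on the table left where it stands.

Things in the scene. Friction and masses are not known exactly. Their poses are not given: they have to be found in the camera images.
- seat (a point): Centre of the floor of the round stone seat in the mill's deck: a recess 63 mm in diameter, 8 mm deep, floor 92 mm above the table, the hub showing in its middle. z up. The mill is a fixed machine: a round aluminium deck 140 mm across (top 100 mm above the table, 6 mm lip round its edge) on a grey-green gearbox, motor lying to the seat's +x, small spout to -x.
- hub_mouth (a point): Centre of the top face of the brass drive hub, on the seat's axis, 3 mm below the seat's floor. It has an upright bore 22.5 mm in diameter with one keyway 8.4 mm wide through its whole length on the hub's +x side, marked by a yellow dab. z up. Part of a stiff geared drive, at a different angle each time: it does not turn by hand.
- stone_centre (a point): Centre (half-way up) of the fixed grindstone: a pale stone ring lying flat, 60 mm outside diameter, 20 mm high, hole 34 mm, outer edges bevelled by 2 mm, 120 g (varies a little). Round: its yaw does not matter. At home in the seat its centre is 10 mm above the seat's floor and it stands 12 mm proud of the deck.
- stone: The same grindstone; origin at the centre of its underside.
- runner_knob (a point): Centre (half-way up) of the black round knob on top of the runner, 30 mm in diameter, 26 mm high: the part to hold. x points over the shaft's key (yellow line on knob and disc), z up along the shaft. A 12 mm neck joins it to the pale disc below, whose underside is 37 mm under this point; the shaft's tip is 105 mm under it. With the runner fully home this point is 57 mm above the seat's floor.
- runner: The runner: origin at the tip of its shaft, axes as for the knob. Shaft 20 mm in diameter, 68 mm long, tip tapered; one brass key 6 mm wide reaches 14 mm from the axis on the +x side, from 12 to 36 mm above the tip. Disc 56 mm in diameter, 12 mm thick. About 0.40 kg. At home the disc lies on the grindstone.
- stand: Fixed wooden block, 90 x 90 mm and 75 mm high, in whose plain round hole (32 mm) the runner's shaft hangs, the disc resting on the block's top. Origin at the centre of its underside.
- lift_spring (a joint): Spring-borne pad in the foot of the hub's bore: 0 m when free, grows downwards, 0.008 m with the runner fully home. The shaft's tip meets it 8 mm above home; it pushes up with 7 N there and 11 N at home, more than the runner weighs, so a runner let go is lifted off the stone.
- hopper: Bystander: steel feed hopper of the mill, a flared funnel 150 mm high and 148 mm across. Origin at the centre of its underside.
- clamp_ring: Bystander: aluminium clamp ring of the mill, 160 mm across with four lugs, 18 mm high, lying flat. Origin at the centre of its underside.
- jar: Bystander: cream jar with an orange lid, 72 mm across, 85 mm high. Origin at the centre of its underside.
- shaker: Bystander: amber spice shaker with a dark top, 47 mm across, 98 mm high. Origin at the centre of its underside.
- bowl_a: Bystander: wooden bowl, 116 mm across, 50 mm high. Origin at the centre of its underside.
- bowl_b: Bystander: dark wooden bowl, 104 mm across, 45 mm high. Origin at the centre of its underside.
- mortar: Bystander: heavy grey stone mortar, 172 mm across, 75 mm high. Origin at the centre of its underside.
- mould: Bystander: clear mould tray, 85 x 165 x 12 mm, with a set chocolate bar. Origin at the centre of its underside.
Things that resemble listed ones, but are neither listed nor needed, are in the scene too. Of the things that look like the stone, the larger one is meant.

How it is judged:
By the outcome, as a careful person would: the job done as asked, in the order asked, and still so for the second after the job is handed in, while the arm keeps its last pose, push and grip.
It also fails if it takes over 54 s, if anything falls off the work surface, if the arm or the gripper's body presses on something with over 40 N, if the wrist force passes 120 N, or if a joint passes its speed limit or range.

ROBOT

A 6-joint arm with a two-finger parallel gripper is mounted at the origin on the work surface. World frame = base frame: x ahead of the robot, y to its left, z up, the work surface at z = 0. Lengths are in m, angles in rad, forces in N, time in s.
With the tool pointing down it reaches from about 0.25 to 0.775 m from the base axis. Payload 4 kg.
Tool frame: the origin (TCP) lies midway between the tips of the shut fingers; the grasp point (between the pads) lies 19 mm behind it; z points along the fingers, y is the direction in which the jaws open and shut (so a half turn about z gives the same grasp; the last joint's range is limited). The gripper opens to 85 mm and grips with 20 to 120 N. Pads are 22 mm wide; open, the fingers measure 114 mm over their backs; the gripper's body (76 mm by 85 mm) begins 54 mm behind the grasp point. The pads swing forward as they close: fully open they stand 13 mm farther back than shut.
Start: joints at [-1.214, 0.087, 1.371, -0, 1.684, -0.103], TCP at [0.244, -0.493, 0.231] pointing down, gripper open.
Joint ranges: [-3.1, 3.1], [-0.76, 2.03], [0.27, 2.55], [-1.08, 4.22], [0.17, 2.65], [-2.57, 2.57]. Speed limits (rad/s): [2.79, 2.79, 3.14, 3.14, 3.14, 3.14].

INTERFACE

Orientations are given as a rotation vector (axis times angle).
In Python, from cell import get_state, eyes, order gives the robot as it stands.
- The arm moves only by the tool apply_moves, never from a script. Its arguments are lists of equal length, an entry for each row: "dp": the shift along the tool's x, y, z in cm, a list of three; "dr": the turn, a rotation vector about the tool's x, y, z in rad, a list of three; "claw": the closure, from -1 (fully open) to 1 (shut), so that 0 is half open. In form: {"dp": [[x, y, z], ...], "dr": [[wx, wy, wz], ...], "claw": [claw, ...]}. A call has 1 to 5 rows; each row shifts and turns the pose as measured when the row begins, along the tool's axes as they then stand; what a row does not reach is not made up. A row lasts 1/10 s, in which the tool goes at most 50 mm and 8.59 degrees, less where a joint would pass 70% of its speed; a pose out of reach is approached as far as the arm can. A call with a gripper value outside its range is refused whole. The fingers move at their own pace and stop on an object; "newtons" is the grip in N (left out, the last holds). Time passes only in rows, so rows that do not move let the fingers close. It gives the time, the measured TCP pose, the force and the opening at its end, in the units of the state.
- get_state(): the state, without advancing time (a new reading comes with each control period).
- eyes.snapshot(name): name is "scene" or "top" or "wrist"; returns a dict with "pixels" (480x640x3 uint8, blue, green, red), "mtx" (3x3 intrinsics, pixels), "k1" (the pictures are not rectified: a ray, as slopes to the right and down, at radius r is drawn at 1 + k1 r^2 times it, then the intrinsics apply), "extrinsics" (4x4, takes a point from camera to world coordinates). Camera axes: x right, y down, z forward; pixel columns grow to the right and rows downward; lengths in m; the calibration is good to about 2 mm. A picture is of the moment at which its call begins. There is no depth.
- order.finish_job(): hands the job in, once; it reports no verdict.
The state is a dict: "time_s": time; "joints": joint angles; "qd": joint speeds; "tau": joint torques, N m; "tool_pos": TCP position; "tcp_rot": TCP orientation; "ft_force": force on the tool from outside, world axes, zero at the start; "wrist_torque": the same for the moment, N m; "finger_gap": finger opening in m.
Only numpy, scipy, OpenCV 4.12 (cv2) and the standard library are available. Lean on these libraries where they do the work, as an engineer would, in place of code of your own. Each camera call takes 0.05 s, during which the arm holds its last target. There are 200 camera calls.

## Working session

There is one attempt and no reset: what is moved stays moved. The work goes in short steps, Python scripts to look and compute and a tool call to move; the robot and the scene stay as the last step left them, time stands still between calls to the robot, and variables do not carry over. Pictures are saved under pics/ and viewed, about 8 in all and at most 12, crops included, and the job is handed in when it is done.

Besides the shell and the picture viewer there is one more tool, called after "Call:" as name(argument=value, ...), one argument or row to a line, values as JSON. apply_moves: Moves the arm, as the interface text tells. Its arguments: {"type":"object","properties":{"dp":{"type":"array","items":{"type":"array","items":{"type":"number"}}},"dr":{"type":"array","items":{"type":"array","items":{"type":"number"}}},"claw":{"type":"array","items":{"type":"number"}},"newtons":{"type":"number"}},"required":["dp","dr","claw"]}

```bash
mkdir -p pics; ls
cat > h.py <<'E'
import numpy as np, cv2
from cell import get_state, eyes, order
from scipy.spatial.transform import Rotation as R
def snap(n,f=None):
    s=eyes.snapshot(n); 
    if f: cv2.imwrite('pics/'+f,s['pixels'])
    return s
def ray(s,uv):
    m=np.array(s['mtx']);k=s['k1']
    d=np.array([(uv[0]-m[0,2])/m[0,0],(uv[1]-m[1,2])/m[1,1]])
    x=d.copy()
    for _ in range(20): x=d/(1+k*(x@x))
    T=np.array(s['extrinsics']); return T[:3,3],T[:3,:3]@np.array([x[0],x[1],1])
def onz(s,uv,z):
    o,d=ray(s,uv); return o+d*(z-o[2])/d[2]
def proj(s,p):
    T=np.array(s['extrinsics']);c=T[:3,:3].T@(np.array(p)-T[:3,3]);x=c[:2]/c[2];x=x*(1+s['k1']*(x@x));m=np.array(s['mtx'])
    return np.array([m[0,0]*x[0]+m[0,2],m[1,1]*x[1]+m[1,2]])
E
python3 - <<'E'
from h import *
print(get_state())
for n in ['scene','top']:
    s=snap(n,n+'1.png');print(n,s['mtx'],s['k1'],s['extrinsics'])
E
```

```text
pics
{'time_s': 0.0, 'joints': array([-1.21415142e+00,  8.79757151e-02,  1.37227524e+00, -1.06638556e-05,
        1.68358227e+00, -1.03065362e-01]), 'qd': array([-1.03975382e-03,  1.94239617e-04,  1.74656787e-04,  6.91368955e-05,
        7.30192592e-04,  5.09751917e-05]), 'tau': array([ 3.18169295e-04, -3.51861191e+01, -3.13273180e+01, -5.88654893e-05,
        1.08095311e-02, -4.70564004e-06]), 'tool_pos': array([ 0.24386416, -0.49242682,  0.23011715]), 'tcp_rot': array([-3.05680448e+00, -7.15261481e-01,  4.61226321e-04]), 'ft_force': array([ 0.24580171, -0.02267254, -0.01538236]), 'wrist_torque': array([-0.03836493,  0.03148062, -0.02452689]), 'finger_gap': 0.08523337098956364}
scene [[475.146915     0.         320.98381785]
 [  0.         475.146915   242.15701768]
 [  0.           0.           1.        ]] -0.023843537391369275 [[ 0.83833872  0.4430267  -0.31767204  0.87333019]
 [ 0.54512227 -0.68710251  0.48034556 -0.48919774]
 [-0.00546735 -0.57586239 -0.81752836  1.00128161]
 [ 0.          0.          0.          1.        ]]
top [[606.85289526   0.         325.40056128]
 [  0.         606.85289526 235.944442  ]
 [  0.           0.           1.        ]] -0.16790009909770182 [[ 0.01534736 -0.99280405  0.11876271  0.3546649 ]
 [-0.99985876 -0.0144247   0.00862465  0.026162  ]
 [-0.00684947 -0.11887831 -0.99288521  1.47506325]
 [ 0.          0.          0.          1.        ]]
```

View pics/top1.png

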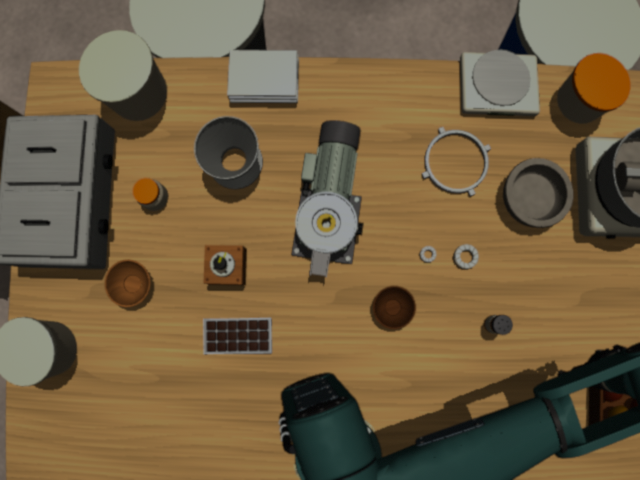

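View pics/scene1.png

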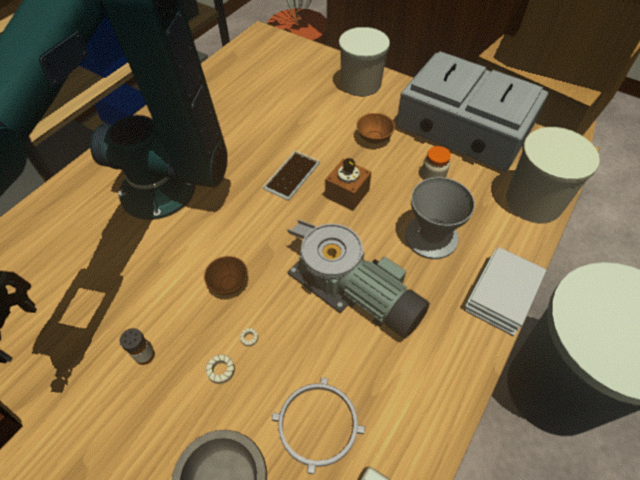

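Top view: the larger ring is at (466,257) with the small look-alike at (428,254). The mill seat is at about (327,222), and the runner knob in its stand is at about (222,263). The scene view agrees: stone (220,369), knob (349,165), deck (332,250).

Run:
```python
from h import *
t=snap('top');s=snap('scene');w=snap('wrist','w1.png')
for n,a,b,z in [('stone',(466,257),(220,369),.02),('seat',(327,222),(332,250),.1),('knob',(222,262),(349,161),.125)]:
    print(n,onz(t,a,z).round(4),onz(s,b,z).round(4))
st=get_state();T=np.array(w['extrinsics']);Rt=R.from_rotvec(st['tcp_rot']).as_matrix()
print('tool axes\n',Rt.round(3));print('cam in tool',(Rt.T@(T[:3,3]-st['tool_pos'])).round(4),'\n',(Rt.T@T[:3,:3]).round(3),w['mtx'][0],w['k1'])
```

```text
stone [ 0.4823 -0.3027  0.02  ] [ 0.4914 -0.307   0.02  ]
seat [0.5513 0.0349 0.1   ] [0.5563 0.0356 0.1   ]
knob [0.4539 0.2689 0.125 ] [0.4544 0.2781 0.125 ]
tool axes
 [[ 0.896  0.444 -0.   ]
 [ 0.444 -0.896  0.001]
 [ 0.    -0.001 -1.   ]]
cam in tool [ 0.077  -0.001  -0.1421] 
 [[-0.001 -0.954 -0.299]
 [ 1.    -0.001  0.001]
 [-0.001 -0.299  0.954]] [339.85033426   0.         320.58522595] -0.04531045061113471
```

```bash
cat >> h.py <<'E'
def plan(p,ang,maxstep=4.8,pos=None,a=None):
    """rows to bring TCP to p with tool x at world angle ang deg, tool down; prints rounded rows"""
    st=get_state();M=R.from_rotvec(st['tcp_rot']).as_matrix()
    tilt=np.cross(M[:,2],[0,0,-1]); tt=M.T@tilt
    pos=st['tool_pos'] if pos is None else np.array(pos)
    a=np.degrees(np.arctan2(M[1,0],M[0,0])) if a is None else a
    d=np.array(p)-pos; da=(ang-a+180)%360-180
    n=max(1,int(np.ceil(max(np.linalg.norm(d)*100/maxstep,abs(da)/8.3))))
    print('pos',pos.round(4),'ang',round(a,2),'tilt fix(tool)',tt.round(4),'F',st['ft_force'].round(1),'gap',round(st['finger_gap'],4),'t',st['time_s'],'j',st['joints'].round(2))
    out=[]
    for i in range(n):
        t=np.radians(a+da*i/n);X=np.array([np.cos(t),np.sin(t),0]);Y=np.array([np.sin(t),-np.cos(t),0])
        v=d*100/n;out.append([round(float(v@X),2),round(float(v@Y),2),round(float(-v[2]),2)])
    for i in range(0,n,5): print(out[i:i+5])
    print('dr z per row',round(-np.radians(da)/n,4),'n',n)
E
python3 - <<'E'
from h import *
plan([.487,-.305,.16],80)
E
```

```text
pos [ 0.244  -0.4927  0.2307] ang 26.35 tilt fix(tool) [-0.0011 -0.0001  0.    ] F [ 0.8 -0.5 -0.1] gap 0.0852 t 0.25 j [-1.21  0.09  1.37  0.    1.68 -0.1 ]
[[4.3, -0.86, 1.01], [4.38, -0.28, 1.01], [4.38, 0.31, 1.01], [4.3, 0.89, 1.01], [4.14, 1.45, 1.01]]
[[3.91, 1.99, 1.01], [3.61, 2.49, 1.01]]
dr z per row -0.1338 n 7
```

Call:
apply_moves(
  dp=[
    [4.3,-0.86,1.0],
    [4.4,-0.3,1.0],
    [4.4,0.3,1.0],
    [4.3,0.9,1.0],
    [4.1,1.45,1.0],
  ],
  dr=[
    [0,0,-0.134],
    [0,0,-0.134],
    [0,0,-0.134],
    [0,0,-0.134],
    [0,0,-0.134],
  ],
  claw=[-1,-1,-1,-1,-1],
)

```text
time_s: 0.75
tool_pos: [0.418, -0.3587, 0.1797]
tcp_rot: [2.64, 1.697, -0.004]
ft_force: [1.0, 0.1, -0.8]
finger_gap: 0.0856
```

Call:
apply_moves(
  dp=[
    [3.9,2.0,1.0],
    [3.6,2.5,1.0],
    [0,0,0],
    [0,0,0],
  ],
  dr=[
    [0,0,-0.134],
    [0,0,-0.134],
    [0,0,0],
    [0,0,0],
  ],
  claw=[-1,-1,-1,-1],
)

```text
time_s: 1.15
tool_pos: [0.492, -0.2963, 0.1558]
tcp_rot: [-2.37, -2.061, 0.003]
ft_force: [0.3, -0.1, -0.4]
finger_gap: 0.0859
```

Run:
```python
from h import *
snap('wrist','w2.png')
plan([.487,-.305,.16],80)
```

```text
pos [ 0.4918 -0.2962  0.1557] ang 81.98 tilt fix(tool) [-0.0021 -0.0001 -0.    ] F [ 0.1 -0.2 -0.9] gap 0.0854 t 1.2 j [-0.64  0.17  1.43 -0.    1.54 -0.5 ]
[[-0.93, -0.35, -0.43]]
dr z per row 0.0346 n 1
```

View pics/w2.png

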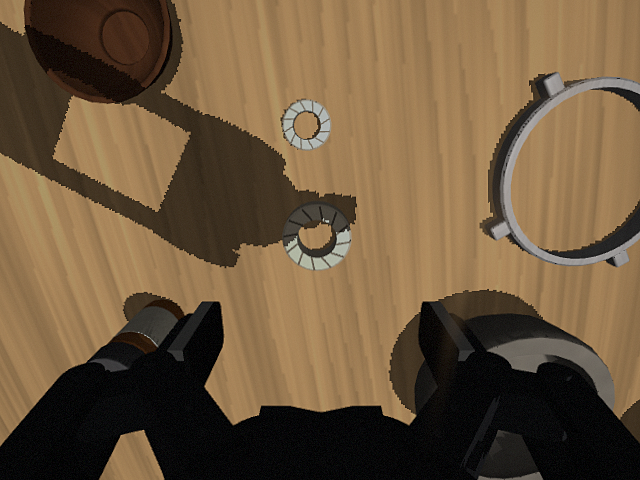

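Wrist view: the stone is at about (317,236), radius 34 px, and the small ring is at (306,125). Shaker and mortar are under and behind the fingers, so I'll check the clearance to both.

Run:
```python
from h import *
s=snap('wrist')
for uv in [(317,236),(283,236),(351,236),(317,202),(317,270)]: print(onz(s,uv,.018 if uv!=(317,236) else .02).round(4))
t=snap('top'); print('shaker',onz(t,(500,325),.098),'mortar',onz(t,(538,192),.075))
p=onz(s,(317,236),.019); plan([p[0],p[1],.05],82)
```

```text
[ 0.4878 -0.3012  0.02  ]
[ 0.4587 -0.2977  0.018 ]
[ 0.5166 -0.3058  0.018 ]
[ 0.4919 -0.2725  0.018 ]
[ 0.4832 -0.3329  0.018 ]
shaker [ 0.32049223 -0.3634708   0.098     ] mortar [ 0.63539107 -0.46862808  0.075     ]
pos [ 0.491  -0.2977  0.1564] ang 81.85 tilt fix(tool) [-0.0013  0.0012 -0.    ] F [0.6 0.2 0.5] gap 0.0853 t 1.3 j [-0.64  0.17  1.43 -0.    1.54 -0.5 ]
[[-0.14, -0.09, 3.55], [-0.14, -0.09, 3.55], [-0.14, -0.09, 3.55]]
dr z per row -0.0009 n 3
```

Call:
apply_moves(
  dp=[
    [-0.2,-0.1,3.6],
    [-0.15,-0.1,3.6],
    [-0.1,-0.1,3.5],
    [0,0,2.5],
    [0,0,0],
  ],
  dr=[
    [0,0,0],
    [0,0,0],
    [0,0,0],
    [0,0,0],
    [0,0,0],
  ],
  claw=[-1,-1,-1,-1,-1],
  newtons=30,
)

```text
time_s: 1.8
tool_pos: [0.4853, -0.3114, 0.0267]
tcp_rot: [2.379, 2.033, -0.001]
ft_force: [-0.5, 0.1, -0.2]
finger_gap: 0.0856
```

Run:
```python
from h import *
plan([.4877,-.3022,.004],82)
```

```text
pos [ 0.4853 -0.3114  0.0267] ang 81.03 tilt fix(tool) [ 0.009   0.0089 -0.    ] F [-0.5  0.1 -0.2] gap 0.0856 t 1.8 j [-0.67  0.26  1.59 -0.    1.28 -0.51]
[[0.94, 0.09, 2.27]]
dr z per row -0.017 n 1
```

Call:
apply_moves(
  dp=[
    [0.9,0.1,0],
    [0,0,0],
    [0,0,1.2],
    [0,0,0],
  ],
  dr=[
    [0.009,0.009,0],
    [0,0,0],
    [0,0,0],
    [0,0,0],
  ],
  claw=[-1,-1,-1,-1],
)

```text
time_s: 2.2
tool_pos: [0.4895, -0.306, 0.02]
tcp_rot: [2.387, 2.03, 0.003]
ft_force: [1.0, 0.7, -1.2]
finger_gap: 0.0853
```

Run:
```python
from h import *
s=snap('wrist','w3.png')
plan([.4877,-.3022,.004],82)
```

```text
pos [ 0.4904 -0.3067  0.0214] ang 80.78 tilt fix(tool) [ 0.01    0.0052 -0.    ] F [-0.3 -0.8  1. ] gap 0.0853 t 2.25 j [-0.66  0.27  1.59  0.    1.27 -0.5 ]
[[0.4, -0.34, 1.74]]
dr z per row -0.0213 n 1
```

View pics/w3.png

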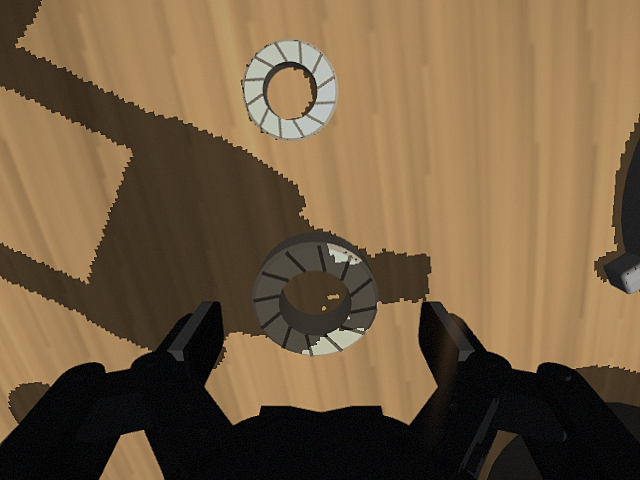

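Run:
```python
from h import *
s=snap('wrist')
p=onz(s,(315,298),.019);print(p)
plan([p[0],p[1],.004],82)
```

```text
[ 0.48844528 -0.30256159  0.019     ]
pos [ 0.4906 -0.3068  0.0217] ang 80.79 tilt fix(tool) [0.0105 0.0054 0.    ] F [0.3 0.1 0.1] gap 0.0852 t 2.3 j [-0.66  0.27  1.58  0.    1.27 -0.5 ]
[[0.39, -0.28, 1.77]]
dr z per row -0.0212 n 1
```

Call:
apply_moves(
  dp=[
    [0.5,-0.3,0.6],
    [0.2,0,0.6],
    [0,0,0],
  ],
  dr=[
    [0.01,0.005,0],
    [0.005,0,0],
    [0,0,0],
  ],
  claw=[-1,-1,-1],
)

```text
time_s: 2.6
tool_pos: [0.4894, -0.2992, 0.0099]
tcp_rot: [-2.391, -2.035, 0.005]
ft_force: [0.1, 0.5, 0.1]
finger_gap: 0.0855
```

Run:
```python
from h import *
plan([.4884,-.3026,.004],82)
```

```text
pos [ 0.4894 -0.2992  0.0099] ang 80.8 tilt fix(tool) [-0.0038  0.0009 -0.    ] F [0.1 0.5 0.1] gap 0.0855 t 2.6 j [-0.65  0.29  1.6  -0.    1.26 -0.48]
[[-0.36, -0.04, 0.59]]
dr z per row -0.021 n 1
```

Call:
apply_moves(
  dp=[
    [-0.3,0,0.5],
    [0,0,0.2],
    [0,0,0],
    [0,0,0],
    [0,0,0],
  ],
  dr=[
    [0,0,0],
    [0,0,0],
    [0,0,0],
    [0,0,0],
    [0,0,0],
  ],
  claw=[-1,-1,0,1,1],
  newtons=30,
)

```text
time_s: 3.1
tool_pos: [0.4887, -0.3023, 0.0019]
tcp_rot: [-2.39, -2.034, 0.006]
ft_force: [0.4, -0.5, 1.1]
finger_gap: 0.0581
```

Call:
apply_moves(
  dp=[
    [0,0,0],
    [0,0,0],
    [0,0,0],
  ],
  dr=[
    [0,0,0],
    [0,0,0],
    [0,0,0],
  ],
  claw=[1,1,1],
)

```text
time_s: 3.4
tool_pos: [0.4887, -0.3022, 0.002]
tcp_rot: [-2.39, -2.034, 0.006]
ft_force: [-1.0, -0.1, 0.8]
finger_gap: 0.0584
```

Run:
```python
from h import *
s=snap('wrist','w4.png')
plan([.52,-.1,.2],82)
```

```text
pos [ 0.4887 -0.3022  0.0019] ang 80.81 tilt fix(tool) [-0.0047  0.0008 -0.    ] F [ 0.2 -0.6  0.2] gap 0.0584 t 3.45 j [-0.65  0.3   1.6  -0.    1.25 -0.49]
[[3.41, -0.02, -3.3], [3.41, -0.01, -3.3], [3.41, 0.0, -3.3], [3.41, 0.01, -3.3], [3.41, 0.02, -3.3]]
[[3.41, 0.04, -3.3]]
dr z per row -0.0035 n 6
```

View pics/w4.png

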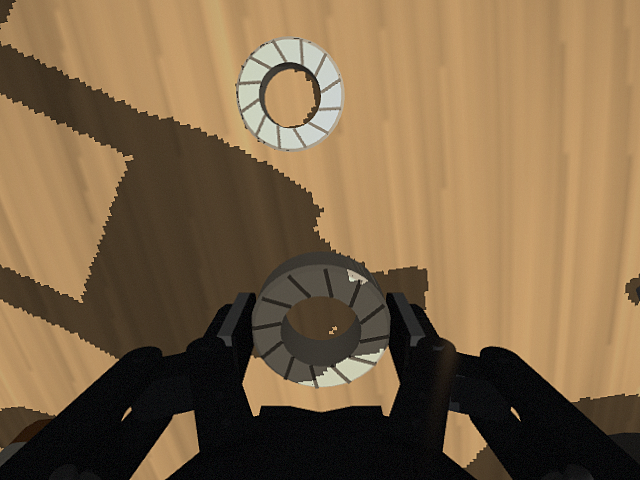

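Stone is held between the pads, centred at about (321,320) in the wrist view, with the inner tip corners at about (252,294) and (388,294).

Run:
```python
from h import *
s=snap('wrist');st=get_state();M=R.from_rotvec(st['tcp_rot']).as_matrix();p=st['tool_pos']
def intool(uv,y):
    o,d=ray(s,uv);o=M.T@(o-p);d=M.T@d;return o+d*(y-o[1])/d[1]
print('tipL',intool((254,293),-.0292),'tipR',intool((387,293),.0292))
print('tcp proj at .02',proj(s,[p[0],p[1],.02]), 'stone ctr tool', M.T@(onz(s,(321,320),.02)-p))
```

```text
tipL [ 0.01115188 -0.0292     -0.00735777] tipR [ 0.0109819   0.0292     -0.00710592]
tcp proj at .02 [320.39684743 328.56977483] stone ctr tool [ 0.00406727  0.0001697  -0.01805771]
```

Call:
apply_moves(
  dp=[
    [0,0,-2],
    [0,0,-4],
    [0,0,-4],
    [0,0,-4],
    [0,0,-2],
  ],
  dr=[
    [0,0,0],
    [0,0,0],
    [0,0,0],
    [0,0,0],
    [0,0,0],
  ],
  claw=[1,1,1,1,1],
)

```text
time_s: 4.0
tool_pos: [0.4856, -0.2994, 0.1588]
tcp_rot: [-2.377, -2.023, 0.012]
ft_force: [0.2, 0.1, -1.4]
finger_gap: 0.0584
```

Run:
```python
from h import *
plan([.554,.035,.2],82)
```

```text
pos [ 0.4856 -0.2994  0.1588] ang 80.8 tilt fix(tool) [-0.0205 -0.0077  0.    ] F [ 0.2  0.1 -1.4] gap 0.0584 t 4.0 j [-0.65  0.17  1.42 -0.    1.57 -0.49]
[[4.26, 0.18, -0.51], [4.26, 0.19, -0.51], [4.26, 0.2, -0.51], [4.26, 0.21, -0.51], [4.26, 0.22, -0.51]]
[[4.26, 0.23, -0.51], [4.26, 0.24, -0.51], [4.26, 0.25, -0.51]]
dr z per row -0.0026 n 8
```

Call:
apply_moves(
  dp=[
    [4.3,0.2,-0.5],
    [4.3,0.2,-0.5],
    [4.3,0.2,-0.5],
    [4.3,0.2,-0.3],
    [4.0,0.2,0],
  ],
  dr=[
    [-0.02,-0.008,0],
    [0,0,0],
    [0,0,0],
    [0,0,0],
    [0,0,0],
  ],
  claw=[1,1,1,1,1],
)

```text
time_s: 4.5
tool_pos: [0.5322, -0.0925, 0.1817]
tcp_rot: [2.396, 2.014, 0.003]
ft_force: [0.6, -0.5, -1.7]
finger_gap: 0.0581
```

Call:
apply_moves(
  dp=[
    [3.5,0.2,0],
    [0,0,0],
    [0,0,0],
  ],
  dr=[
    [0,0,0],
    [0,0,0],
    [0,0,0],
  ],
  claw=[1,1,1],
)

```text
time_s: 4.8
tool_pos: [0.5402, -0.0514, 0.1807]
tcp_rot: [2.389, 2.026, 0.004]
ft_force: [0.2, -0.1, -2.3]
finger_gap: 0.0585
```

Run:
```python
from h import *
s=snap('wrist','w5.png');plan([.554,.035,.16],82)
```

```text
pos [ 0.5401 -0.0514  0.1806] ang 80.56 tilt fix(tool) [ 0.0085  0.0034 -0.    ] F [-0.1 -0.6 -1.5] gap 0.0583 t 4.85 j [-0.2   0.08  1.48 -0.    1.57 -0.03]
[[4.38, -0.03, 1.03], [4.38, 0.03, 1.03]]
dr z per row -0.0126 n 2
```

View pics/w5.png

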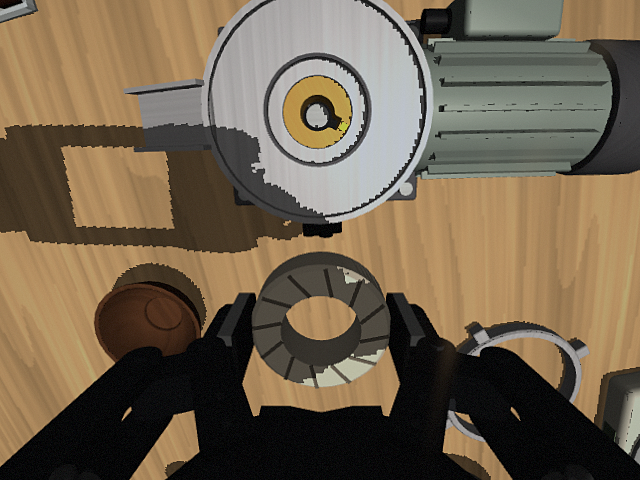

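Wrist view: seat rim is centred at about (317,110), the brass hub at about (318,112), and the yellow dab and keyway at about (343,126). Held stone at (321,320).

```bash
cat > hub.py <<'E'
from h import *
def circ(mask,s,z):
    c=max(cv2.findContours(mask,cv2.RETR_EXTERNAL,cv2.CHAIN_APPROX_NONE)[0],key=cv2.contourArea)
    h=cv2.convexHull(c)[:,0]
    P=np.array([onz(s,q,z)[:2] for q in h.astype(float)])
    (x,y),r=cv2.minEnclosingCircle((P*1000).astype(np.float32))
    A=np.c_[2*P,np.ones(len(P))];sol=np.linalg.lstsq(A,(P**2).sum(1),rcond=None)[0]
    return sol[:2],np.sqrt(sol[2]+sol[:2]@sol[:2]),c
E
python3 - <<'E'
from hub import *
s=snap('wrist');im=s['pixels'];hsv=cv2.cvtColor(im,cv2.COLOR_BGR2HSV)
roi=np.zeros(im.shape[:2],np.uint8);cv2.circle(roi,(318,111),50,255,-1)
gold=cv2.inRange(hsv,(15,90,60),(35,255,255))&roi
c,r,_=circ(gold,s,.089);print('hub',c,r)
# dab: most saturated
for lo in (200,220,235):
    d=cv2.inRange(hsv,(24,lo,150),(34,255,255))&roi;ys,xs=np.nonzero(d)
    if len(xs):
        q=onz(s,(xs.mean(),ys.mean()),.089)[:2];v=q-c;print(lo,len(xs),xs.mean(),ys.mean(),v,np.degrees(np.arctan2(v[1],v[0])))
# seat rim
for uv in [(264,110),(371,110),(317.5,53),(317.5,167)]: print(onz(s,uv,.1).round(4))
cr=im[45:180,255:385];cv2.imwrite('pics/w5c.png',cv2.resize(cr,None,fx=5,fy=4.4*1.01,interpolation=cv2.INTER_NEAREST))
E
```

```text
hub [0.55358249 0.03853812] 0.022156460842500454
[0.5216 0.0448 0.1   ]
[0.5867 0.034  0.1   ]
[0.5595 0.0709 0.1   ]
[0.5483 0.0052 0.1   ]
```

View pics/w5c.png

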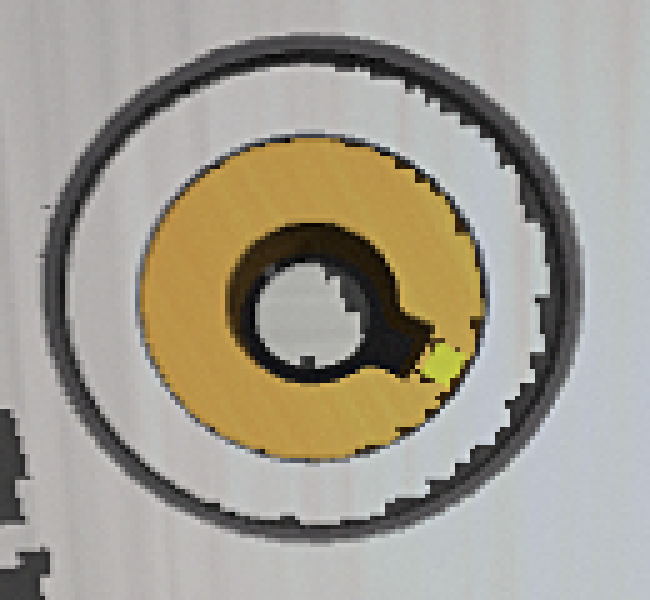

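```bash
cat >> hub.py <<'E'
def target(c, off): # tcp xy so that stone at offset (tool) lands on c for tool x angle a
    pass
E
python3 - <<'E'
from hub import *
s=snap('wrist')
c=onz(s,(317.7,111.8),.089);d=onz(s,(343.2,127.1),.089);v=d-c;print('key',np.degrees(np.arctan2(v[1],v[0])),np.linalg.norm(v),c)
rim=onz(s,(317.6,109.9),.1);print('rim',rim)
st=get_state();M=R.from_rotvec(st['tcp_rot']).as_matrix()
T=onz(s,(321,320),st['tool_pos'][2]+.018);off=M.T@(T-st['tool_pos']);print('stone off',off)
a=np.radians(80.6);X=np.array([np.cos(a),np.sin(a)])
t=(c[:2]+rim[:2])/2-X*off[0];print('tcp target',t);plan([*t,.15],80.6)
E
```

```text
key -39.13018308861082 0.019199325156898494 [0.5542685  0.03799266 0.089     ]
rim [0.55427769 0.0384827  0.1       ]
stone off [ 4.61927941e-03  6.41651455e-05 -1.80190235e-02]
tcp target [0.55351865 0.03368043]
pos [ 0.5401 -0.0528  0.1808] ang 80.43 tilt fix(tool) [ 0.0089  0.0041 -0.    ] F [-0.3 -0.3 -1.9] gap 0.0581 t 4.95 j [-0.2   0.08  1.48 -0.    1.57 -0.03]
[[4.37, -0.06, 1.54], [4.38, -0.05, 1.54]]
dr z per row -0.0015 n 2
```

Call:
apply_moves(
  dp=[
    [4.4,-0.05,1.5],
    [4.0,-0.05,1.5],
    [0.6,0,1.0],
    [0,0,0],
    [0,0,0],
  ],
  dr=[
    [0.009,0.004,0],
    [0,0,0],
    [0,0,0],
    [0,0,0],
    [0,0,0],
  ],
  claw=[1,1,1,1,1],
)

```text
time_s: 5.45
tool_pos: [0.5558, 0.0297, 0.1397]
tcp_rot: [2.41, 2.01, -0.002]
ft_force: [-0.4, -0.2, -1.8]
finger_gap: 0.0586
```

Run:
```python
from h import *
plan([.5535,.0337,.115],80.6)
```

```text
pos [0.5558 0.0297 0.1397] ang 79.66 tilt fix(tool) [0.002  0.0034 0.    ] F [-0.4 -0.2 -1.8] gap 0.0586 t 5.45 j [-0.05  0.14  1.5  -0.    1.5   0.13]
[[0.35, -0.3, 2.47]]
dr z per row -0.0164 n 1
```

Call:
apply_moves(
  dp=[
    [0.4,-0.3,1.0],
    [0,0,1.0],
    [0,0,0.3],
    [0,0,0],
    [0,0,0],
  ],
  dr=[
    [0.002,0.003,0],
    [0,0,0],
    [0,0,0],
    [0,0,0],
    [0,0,0],
  ],
  claw=[1,1,1,1,1],
)

```text
time_s: 5.95
tool_pos: [0.5538, 0.0298, 0.1162]
tcp_rot: [2.417, 2.003, 0.001]
ft_force: [0.5, -0.2, -2.5]
finger_gap: 0.0583
```

Run:
```python
from h import *
plan([.5535,.0337,.102],80.6)
```

```text
pos [0.5538 0.0298 0.1162] ang 79.3 tilt fix(tool) [0.002  0.0012 0.    ] F [ 0.5 -0.2 -2.5] gap 0.0583 t 5.95 j [-0.05  0.15  1.54 -0.    1.46  0.14]
[[0.37, -0.1, 1.42]]
dr z per row -0.0227 n 1
```

Call:
apply_moves(
  dp=[
    [0.4,-0.1,0.4],
    [0.1,0,0.3],
    [0,0,0],
    [0,0,0],
  ],
  dr=[
    [0.002,0.001,0],
    [0,0,0],
    [0,0,0],
    [0,0,0],
  ],
  claw=[1,1,1,1],
)

```text
time_s: 6.35
tool_pos: [0.5543, 0.0354, 0.1094]
tcp_rot: [2.418, 2.004, 0.002]
ft_force: [-0.6, 0.5, -1.5]
finger_gap: 0.0587
```

Run:
```python
from h import *
plan([.5535,.0337,.102],80.6);print(get_state()['wrist_torque'])
```

```text
pos [0.5543 0.0354 0.1094] ang 79.31 tilt fix(tool) [ 0.0015 -0.0002  0.    ] F [-0.6  0.5 -1.5] gap 0.0587 t 6.35 j [-0.04  0.15  1.54 -0.    1.44  0.15]
[[-0.18, -0.05, 0.74]]
dr z per row -0.0226 n 1
[-3.48415771e-06 -1.78446558e-02 -2.77882687e-02]
```

Call:
apply_moves(
  dp=[
    [-0.1,-0.05,0.3],
    [0,0,0.2],
    [0,0,0],
    [0,0,0],
  ],
  dr=[
    [0.001,0,0],
    [0,0,0],
    [0,0,0],
    [0,0,0],
  ],
  claw=[1,1,1,1],
)

```text
time_s: 6.75
tool_pos: [0.5537, 0.0346, 0.1042]
tcp_rot: [2.418, 2.005, 0.001]
ft_force: [-0.4, 0.0, -0.6]
finger_gap: 0.0584
```

Run:
```python
from h import *
plan([.5535,.0337,.096],80.6);print(get_state()['wrist_torque'])
```

```text
pos [0.5537 0.0346 0.1042] ang 79.32 tilt fix(tool) [ 0.0009 -0.0001  0.    ] F [-0.4  0.  -0.6] gap 0.0584 t 6.75 j [-0.04  0.16  1.55  0.    1.43  0.15]
[[-0.09, -0.0, 0.82]]
dr z per row -0.0223 n 1
[0.0514098  0.04458082 0.01130928]
```

Slow lowering into the seat, watching force.

Call:
apply_moves(
  dp=[
    [-0.08,0,0.3],
    [0,0,0.2],
    [0,0,0.2],
  ],
  dr=[
    [0,0,0],
    [0,0,0],
    [0,0,0],
  ],
  claw=[1,1,1],
)

```text
time_s: 7.05
tool_pos: [0.5542, 0.0342, 0.1007]
tcp_rot: [2.417, 2.004, 0.005]
ft_force: [-4.8, -0.2, 8.3]
finger_gap: 0.0578
```

Run:
```python
from h import *
plan([.5535,.0337,.096],80.6);print(get_state()['wrist_torque'])
```

```text
pos [0.5542 0.0342 0.1007] ang 79.32 tilt fix(tool) [ 0.0033 -0.0013 -0.    ] F [-4.8 -0.2  8.3] gap 0.0578 t 7.05 j [-0.04  0.16  1.55  0.    1.43  0.15]
[[-0.06, -0.06, 0.47]]
dr z per row -0.0223 n 1
[-0.13108071  0.73588879 -0.07568455]
```

Call:
apply_moves(
  dp=[
    [-0.02,-0.12,0.1],
    [0,-0.06,0.2],
    [0,0,0.2],
  ],
  dr=[
    [0.003,0,0],
    [0,0,0],
    [0,0,0],
  ],
  claw=[1,1,1],
)

```text
time_s: 7.35
tool_pos: [0.5543, 0.0342, 0.1006]
tcp_rot: [2.415, 2.003, 0.009]
ft_force: [-5.2, 1.3, 9.0]
finger_gap: 0.0584
```

Run:
```python
from h import *
plan([.5535,.0337,.096],80.6);print(get_state()['wrist_torque'])
```

```text
pos [0.5543 0.0342 0.1006] ang 79.32 tilt fix(tool) [ 0.0069 -0.0021 -0.    ] F [-5.2  1.3  9. ] gap 0.0584 t 7.35 j [-0.04  0.16  1.56  0.    1.42  0.15]
[[-0.07, -0.07, 0.46]]
dr z per row -0.0223 n 1
[-0.04026051  0.77210728 -0.06361202]
```

Call:
apply_moves(
  dp=[
    [0,0,-0.3],
    [-0.05,-0.15,0],
    [0,0,0],
    [0,0,0],
  ],
  dr=[
    [0.007,-0.002,0],
    [0,0,0],
    [0,0,0],
    [0,0,0],
  ],
  claw=[1,1,1,1],
)

```text
time_s: 7.75
tool_pos: [0.5516, 0.0339, 0.1018]
tcp_rot: [-2.417, -2.004, 0.003]
ft_force: [-0.3, 0.8, -0.7]
finger_gap: 0.0583
```

Run:
```python
from h import *
plan([.5525,.0337,.096],80.6);print(get_state()['wrist_torque'])
s=snap('wrist','w6.png')
```

```text
pos [0.5516 0.0339 0.1018] ang 79.31 tilt fix(tool) [-0.0028  0.0004 -0.    ] F [-0.3  0.8 -0.7] gap 0.0583 t 7.75 j [-0.04  0.16  1.55 -0.    1.43  0.15]
[[-0.0, 0.09, 0.58]]
dr z per row -0.0225 n 1
[ 0.0479268  -0.0500064  -0.03687403]
```

View pics/w6.png

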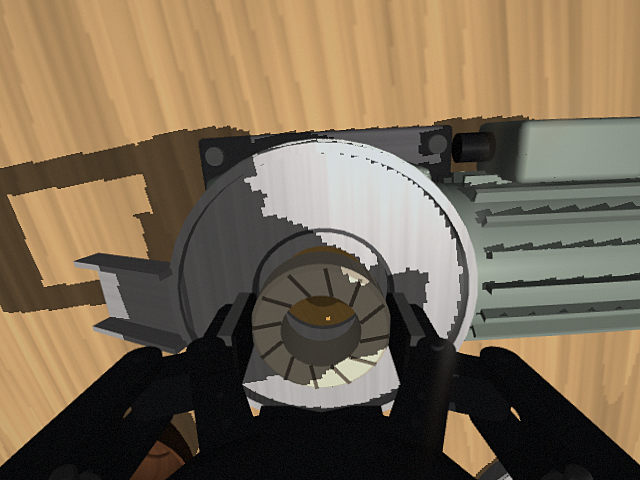

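Wrist view: the seat rim shows behind the stone. Its far edge is at about (325,229), and its left and right edges are at about (258,275) and (392,275). The stone is at (321,320), so it sits slightly left (-x).

Run:
```python
from h import *
s=snap('wrist');im=s['pixels'];g=cv2.cvtColor(im,cv2.COLOR_BGR2GRAY)
st=get_state();M=R.from_rotvec(st['tcp_rot']).as_matrix();p=st['tool_pos']
for uv in [(325,229),(258,275),(392,275)]: print(uv,onz(s,uv,.1).round(4),(M.T@(onz(s,uv,.1)-p)).round(4))
# lip circle
pts=[(172,290),(478,290),(325,137)]
for uv in pts: print('lip',(M.T@(onz(s,uv,.106)-p)).round(4))
print('stone',(M.T@(onz(s,(321,320),p[2]+.018)-p)).round(4))
for x in (300,325,350): print(x,g[220:245,x])
for y in (262,270): print(y,g[y,248:268],g[y,378:402])
```

```text
(325, 229) [0.5605 0.0707 0.1   ] [0.0377 0.0019 0.0018]
(258, 275) [0.5263 0.0548 0.1   ] [ 0.0158 -0.0288  0.0019]
(392, 275) [0.5868 0.0434 0.1   ] [0.0158 0.0328 0.0018]
lip [ 0.0109 -0.0671 -0.004 ]
lip [ 0.011   0.0709 -0.0043]
lip [ 0.0766  0.0017 -0.0042]
stone [ 0.0042  0.0001 -0.018 ]
300 [200 201 210 148  56  67  70  72  72  72  76  53  27  28  28  41  70  74
  74  71  73  74  73  74  73]
325 [203 204 205 203 203 206 208 194 129  72  82  71 146 199 207 204 203 204
 202 203 203 214 148  53  65]
350 [212 212 214 213 212 214 212 213 211 213 213 219 202 133  76  80  74 151
 207 214 210 208 206 205 206]
262 [70 71 71 68 67 71 70 70 70 69 70 76 45 31 30 31 24 61 74 71] [ 49  66  69  79  79  82  75  68 186 218 207 201 199 201 201 204 202 204
 208 205 203 202 203 201]
270 [70 70 70 70 72 69 69 76 47 29 32 30 28 52 71 72 71 69 71 69] [ 66  66  72  71  71  71  70  47  88  81  79  72 147 210 203 202 202 202
 206 203 201 201 202 201]
```

Call:
apply_moves(
  dp=[
    [0.05,0.13,0],
    [0,0,0.2],
    [0,0,0.2],
    [0,0,0.2],
    [0,0,0.2],
  ],
  dr=[
    [-0.003,0,0],
    [0,0,0],
    [0,0,0],
    [0,0,0],
    [0,0,0],
  ],
  claw=[1,1,1,1,1],
)

```text
time_s: 8.35
tool_pos: [0.5532, 0.0345, 0.1004]
tcp_rot: [2.417, 2.003, 0.002]
ft_force: [-4.1, 1.7, 6.7]
finger_gap: 0.0584
```

Run:
```python
from h import *
plan([.5532,.0337,.096],80.6);print(get_state()['wrist_torque'])
```

```text
pos [0.5532 0.0345 0.1004] ang 79.3 tilt fix(tool) [ 0.0023  0.0003 -0.    ] F [-4.1  1.7  6.7] gap 0.0584 t 8.35 j [-0.04  0.16  1.56 -0.    1.43  0.15]
[[-0.08, 0.01, 0.44]]
dr z per row -0.0227 n 1
[-0.15718871  0.73547786 -0.06196499]
```

Call:
apply_moves(
  dp=[
    [0,0,-0.15],
    [0.05,-0.13,0],
    [0,0,0.2],
    [0,0,0.2],
    [0,0,0.2],
  ],
  dr=[
    [0,0,0],
    [0,0,0],
    [0,0,0],
    [0,0,0],
    [0,0,0],
  ],
  claw=[1,1,1,1,1],
)

```text
time_s: 8.85
tool_pos: [0.553, 0.0361, 0.0995]
tcp_rot: [2.416, 2.002, 0.008]
ft_force: [-4.4, 0.4, 9.0]
finger_gap: 0.0582
```

Run:
```python
from h import *
plan([.5532,.0337,.096],80.6);print(get_state()['wrist_torque'])
```

```text
pos [0.553  0.0361 0.0995] ang 79.31 tilt fix(tool) [ 0.0059 -0.0014  0.    ] F [-4.4  0.4  9. ] gap 0.0582 t 8.85 j [-0.04  0.16  1.56  0.    1.42  0.15]
[[-0.23, 0.06, 0.35]]
dr z per row -0.0226 n 1
[-0.09079443  0.80685632 -0.08927146]
```

Call:
apply_moves(
  dp=[
    [0,0,-0.1],
    [-0.05,-0.25,0],
    [0,0,0.1],
    [0,-0.05,0.2],
    [0,-0.05,0.2],
  ],
  dr=[
    [0.005,0,0],
    [0,0,0],
    [0,0,0],
    [0,0,0],
    [0,0,0],
  ],
  claw=[1,1,1,1,1],
)

```text
time_s: 9.35
tool_pos: [0.5513, 0.0363, 0.1003]
tcp_rot: [2.415, 2.002, 0.01]
ft_force: [-2.0, 0.7, 11.4]
finger_gap: 0.0587
```

Run:
```python
from h import *
plan([.5532,.0337,.096],80.6);print(get_state()['wrist_torque'])
```

```text
pos [0.5513 0.0363 0.1003] ang 79.32 tilt fix(tool) [ 0.007  -0.0022  0.    ] F [-2.   0.7 11.4] gap 0.0587 t 9.35 j [-0.04  0.15  1.56  0.    1.42  0.15]
[[-0.22, 0.23, 0.43]]
dr z per row -0.0223 n 1
[-0.1469767   0.7001458  -0.05025025]
```

Call:
apply_moves(
  dp=[
    [0,0,-0.2],
    [0.2,0.18,0],
    [0,0,0.1],
    [0,0,0.2],
    [0,0,0.2],
  ],
  dr=[
    [0.007,-0.002,0],
    [0,0,0],
    [0,0,0],
    [0,0,0],
    [0,0,0],
  ],
  claw=[1,1,1,1,1],
)

```text
time_s: 9.85
tool_pos: [0.5537, 0.039, 0.0971]
tcp_rot: [-2.417, -2.004, -0.002]
ft_force: [-0.7, 3.8, 6.9]
finger_gap: 0.0582
```

Run:
```python
from h import *
plan([.5532,.0337,.096],80.6);print(get_state()['wrist_torque'])
```

```text
pos [0.5537 0.039  0.0971] ang 79.33 tilt fix(tool) [-0.0003 -0.0021  0.    ] F [-0.7  3.8  6.9] gap 0.0582 t 9.85 j [-0.03  0.16  1.56  0.    1.42  0.15]
[[-0.53, 0.05, 0.11]]
dr z per row -0.0222 n 1
[ 0.30512382  0.20597558 -0.03294582]
```

Call:
apply_moves(
  dp=[
    [0,0,-0.05],
    [0.15,-0.02,0.1],
    [0,0,0.2],
    [0,0,0.2],
  ],
  dr=[
    [0,-0.002,0],
    [0,0,0],
    [0,0,0],
    [0,0,0],
  ],
  claw=[1,1,1,1],
)

```text
time_s: 10.25
tool_pos: [0.5535, 0.0408, 0.0954]
tcp_rot: [-2.418, -2.005, 0.001]
ft_force: [-4.7, 0.1, 12.0]
finger_gap: 0.0581
```

Run:
```python
from h import *
plan([.5532,.0337,.096],80.6);print(get_state()['wrist_torque'])
```

```text
pos [0.5535 0.0408 0.0954] ang 79.33 tilt fix(tool) [-0.0005  0.0002  0.    ] F [-4.7  0.1 12. ] gap 0.0581 t 10.25 j [-0.03  0.16  1.56 -0.    1.42  0.16]
[[-0.71, 0.1, -0.06]]
dr z per row -0.0222 n 1
[-0.00708294  0.80309049 -0.04161171]
```

Call:
apply_moves(
  dp=[
    [0,0,-0.05],
    [0,-0.15,0],
    [0,0,0.2],
    [0,0,0.2],
  ],
  dr=[
    [0,0,0],
    [0,0,0],
    [0,0,0],
    [0,0,0],
  ],
  claw=[1,1,1,1],
)

```text
time_s: 10.65
tool_pos: [0.5524, 0.0409, 0.0953]
tcp_rot: [2.417, 2.004, 0.001]
ft_force: [-3.6, 0.3, 12.9]
finger_gap: 0.0586
```

Run:
```python
from h import *
plan([.5532,.0337,.096],80.6);print(get_state()['wrist_torque'])
w=snap('wrist')['pixels'][210:410,170:490];s=snap('scene')['pixels'][205:305,270:430]
im=np.vstack([cv2.resize(w,(640,400)),]);b=cv2.resize(s,(320,200))
b=cv2.copyMakeBorder(b,0,0,0,320,0)
cv2.imwrite('pics/w7.png',np.vstack([im,b]))
```

```text
pos [0.5524 0.0409 0.0953] ang 79.33 tilt fix(tool) [0.0015 0.0004 0.    ] F [-3.6  0.3 12.9] gap 0.0586 t 10.65 j [-0.03  0.16  1.56 -0.    1.42  0.16]
[[-0.7, 0.21, -0.07]]
dr z per row -0.0222 n 1
[ 0.04076711  1.10611308 -0.00144632]
```

View pics/w7.png

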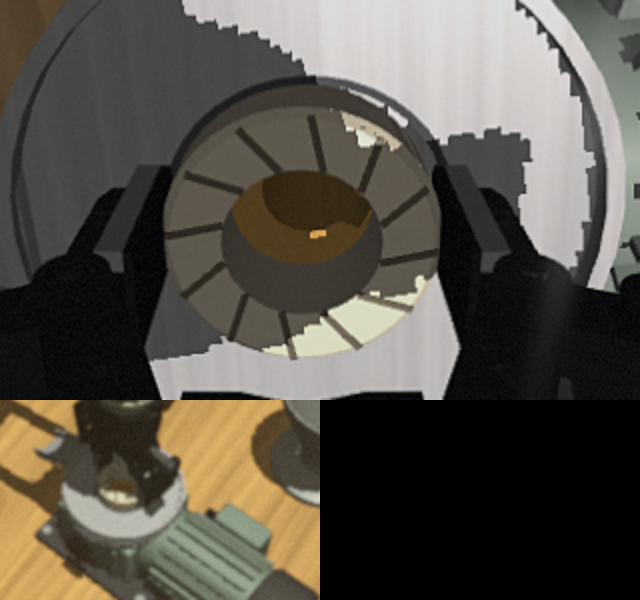

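Call:
apply_moves(
  dp=[
    [0,0,0],
    [0,0,0],
    [0,0,0],
    [0,0,0],
  ],
  dr=[
    [0,0,0],
    [0,0,0],
    [0,0,0],
    [0,0,0],
  ],
  claw=[-0.5,-0.6,-0.8,-1],
)

```text
time_s: 11.15
tool_pos: [0.5516, 0.0408, 0.0939]
tcp_rot: [2.418, 2.005, -0.002]
ft_force: [-0.8, -0.1, 0.1]
finger_gap: 0.0854
```

Call:
apply_moves(
  dp=[
    [0,0,0],
    [0,0,-2.5],
    [-2.5,0,-4],
    [-4.5,0,-2],
    [0,0,0],
  ],
  dr=[
    [0,0,0],
    [0,0,0],
    [0,0,0],
    [0,0,0],
    [0,0,0],
  ],
  claw=[-1,-1,-1,-1,-1],
)

```text
time_s: 11.65
tool_pos: [0.5369, -0.0291, 0.1778]
tcp_rot: [-2.412, -2.006, 0.012]
ft_force: [-0.2, 0.1, -0.7]
finger_gap: 0.0858
```

Run:
```python
from h import *
plan([.5532,-.04,.18],80.6);print(get_state()['wrist_torque'])
s=snap('wrist','w8.png')
```

```text
pos [ 0.5369 -0.0291  0.1778] ang 79.5 tilt fix(tool) [-0.0082  0.0034  0.    ] F [-0.2  0.1 -0.7] gap 0.0858 t 11.65 j [-0.16  0.08  1.48 -0.    1.59  0.03]
[[-0.77, 1.8, -0.22]]
dr z per row -0.0191 n 1
[-0.00095878  0.01217225  0.016521  ]
```

View pics/w8.png

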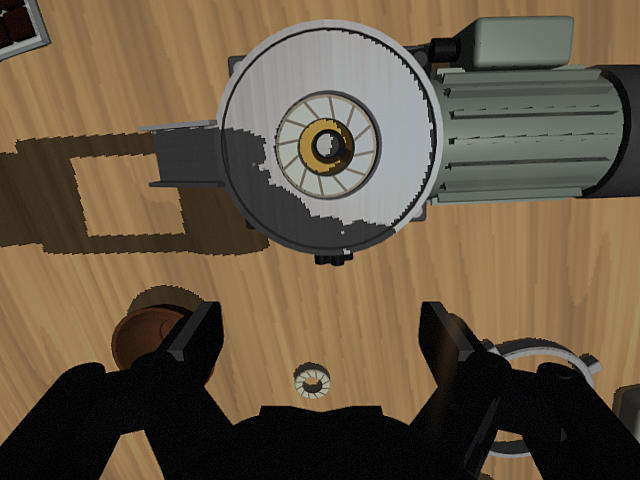

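Wrist view: the stone lies in the seat, centred at about (327,146), with the hub and bore visible through it. The fingers are clear. Next is the runner, and I'll check the stone numerically on the way.

Run:
```python
from hub import *
s=snap('wrist');im=s['pixels'];hsv=cv2.cvtColor(im,cv2.COLOR_BGR2HSV)
roi=np.zeros(im.shape[:2],np.uint8);cv2.circle(roi,(327,146),70,255,-1)
# stone mask: yellowish-pale (vs neutral aluminium)
st=cv2.inRange(hsv,(15,15,120),(45,90,255))&roi
st=cv2.morphologyEx(st,cv2.MORPH_OPEN,np.ones((2,2)))
c,r,k=circ(st,s,.110);print('stone',c,r,cv2.boundingRect(k),(st>0).sum())
if len(k)>5: print(cv2.fitEllipse(cv2.convexHull(k)))
plan([.445,.205,.21],80)
```

```text
stone [0.55436781 0.03735201] 0.027983546036285042 (350, 131, 28, 66) 797
((353.1510009765625, 160.62786865234375), (45.614742279052734, 74.3522720336914), 20.032501220703125)
pos [ 0.5362 -0.0255  0.1751] ang 79.67 tilt fix(tool) [-0.0125  0.0002  0.    ] F [ 0.6  0.7 -0.7] gap 0.0856 t 11.75 j [-0.15  0.08  1.48  0.    1.58  0.03]
[[3.51, -2.18, -0.58], [3.51, -2.18, -0.58], [3.51, -2.18, -0.58], [3.51, -2.17, -0.58], [3.52, -2.17, -0.58]]
[[3.52, -2.17, -0.58]]
dr z per row -0.001 n 6
```

Call:
apply_moves(
  dp=[
    [3.5,-2.2,-0.6],
    [3.5,-2.2,-0.6],
    [3.5,-2.2,-0.6],
    [3.5,-2.2,-0.6],
    [3.5,-2.2,-0.6],
  ],
  dr=[
    [-0.012,0,0],
    [0,0,0],
    [0,0,0],
    [0,0,0],
    [0,0,0],
  ],
  claw=[-1,-1,-1,-1,-1],
)

```text
time_s: 12.25
tool_pos: [0.4551, 0.1722, 0.1973]
tcp_rot: [-2.411, -1.999, 0.018]
ft_force: [0.6, 0.2, 0.2]
finger_gap: 0.0854
```

Call:
apply_moves(
  dp=[
    [3.5,-2.2,-0.6],
    [0,0,0],
    [0,0,0],
  ],
  dr=[
    [0,0,0],
    [0,0,0],
    [0,0,0],
  ],
  claw=[-1,-1,-1],
)

```text
time_s: 12.55
tool_pos: [0.4342, 0.2193, 0.2003]
tcp_rot: [-2.394, -2.011, 0.025]
ft_force: [0.8, 0.5, 0.5]
finger_gap: 0.0853
```

Run:
```python
from h import *
plan([.445,.205,.21],80)
s=snap('wrist','w9.png');im=s['pixels']
u=proj(s,[.456,.273,.12]);print(u);x,y=u.astype(int);x0=max(0,x-60);y0=max(0,y-50);print(x0,y0)
cv2.imwrite('pics/w9c.png',cv2.resize(im[y0:y0+100,x0:x0+130],None,fx=6,fy=6,interpolation=cv2.INTER_NEAREST))
```

```text
pos [0.4342 0.2193 0.2003] ang 80.07 tilt fix(tool) [-0.0217  0.0025 -0.    ] F [0.8 0.5 0.5] gap 0.0853 t 12.55 j [ 0.35 -0.03  1.56  0.01  1.64  0.52]
[[-1.22, 1.31, -0.97]]
dr z per row 0.0013 n 1
[342.0798299  168.02344963]
282 118
```

View pics/w9c.png

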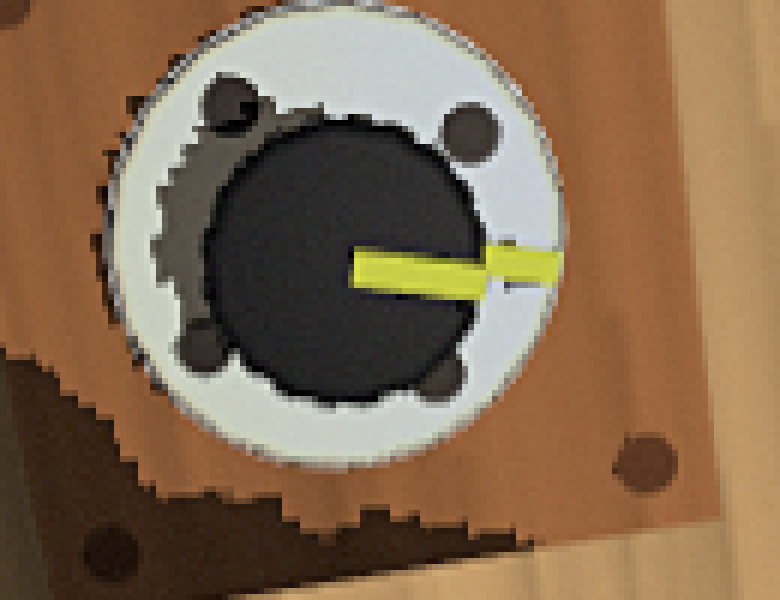

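Wrist crop: knob is centred at crop (347,260), i.e. pixel (339.8,161.3). The yellow line points almost to the image's right, so I'll compute its angle.

Run:
```python
from h import *
s=snap('wrist');A=lambda v:round(float(np.degrees(np.arctan2(v[1],v[0]))),2)
k=onz(s,(339.8,161.3),.125);e=onz(s,(363.2,164.8),.125);l0=onz(s,(340.7,162.5),.125)
d=onz(s,(337.7,157.2),.087);de=onz(s,(375.3,162.2),.087)
print('knob',k,'disc',d,'angles',A(e-k),A(e-l0),A(de-d))
st=get_state();M=R.from_rotvec(st['tcp_rot']).as_matrix();print('tool',M.T@(k-st['tool_pos']),M.T@(d-st['tool_pos']))
plan([.452,.27,.16],80)
```

```text
knob [0.45514467 0.27773527 0.125     ] disc [0.45484661 0.27785239 0.087     ] angles -18.14 -15.53 -17.2
tool [0.0623336  0.01122007 0.07503768] [0.06248154 0.01173414 0.11303527]
pos [0.4348 0.2182 0.2004] ang 79.92 tilt fix(tool) [-0.0218  0.0022  0.    ] F [ 0.1 -0.2  0.2] gap 0.0854 t 12.65 j [ 0.34 -0.03  1.55  0.01  1.64  0.52]
[[2.7, 0.39, 2.02], [2.7, 0.39, 2.02]]
dr z per row -0.0007 n 2
```

Call:
apply_moves(
  dp=[
    [3.0,0.45,2.0],
    [3.0,0.45,2.0],
    [0.6,0,0.5],
    [0,0,0],
    [0,0,0],
  ],
  dr=[
    [-0.022,0.002,0],
    [0,0,0],
    [0,0,0],
    [0,0,0],
    [0,0,0],
  ],
  claw=[-1,-1,-1,-1,-1],
)

```text
time_s: 13.15
tool_pos: [0.4584, 0.2769, 0.1524]
tcp_rot: [2.416, 2.003, -0.005]
ft_force: [0.5, 0.7, 0.2]
finger_gap: 0.0855
```

Run:
```python
from hub import *
plan([.4535,.2815,.12],80)
s=snap('wrist','w10.png');im=s['pixels'];hsv=cv2.cvtColor(im,cv2.COLOR_BGR2HSV)
u=proj(s,[.455,.28,.09]);print(u)
roi=np.zeros(im.shape[:2],np.uint8);cv2.circle(roi,tuple(u.astype(int).tolist()),85,255,-1)
m=cv2.inRange(hsv,(0,0,130),(180,60,255))&roi;m=cv2.morphologyEx(m,cv2.MORPH_OPEN,np.ones((3,3)))
c,r,k=circ(m,s,.087);print('disc',c,r,cv2.boundingRect(k))
st=get_state();M=R.from_rotvec(st['tcp_rot']).as_matrix();print('tool',M.T@(np.r_[c,.087]-st['tool_pos']))
```

```text
pos [0.4584 0.2769 0.1524] ang 79.31 tilt fix(tool) [ 0.0007  0.0046 -0.    ] F [0.5 0.7 0.2] gap 0.0855 t 13.15 j [ 0.44  0.09  1.53 -0.    1.53  0.63]
[[0.36, -0.57, 3.24]]
dr z per row -0.012 n 1
[314.27410716 256.50385691]
disc [0.47265971 0.261816  ] 0.006017500019751148 (341, 266, 13, 20)
tool [-0.01181157  0.01656987  0.06574666]
```

Run:
```python
from hub import *
s=snap('wrist');im=s['pixels'];hsv=cv2.cvtColor(im,cv2.COLOR_BGR2HSV)
y=cv2.inRange(hsv,(25,120,60),(36,255,255));n,l,stt,ce=cv2.connectedComponentsWithStats(y)
for i in range(1,n):
    if stt[i,4]>15: print('yellow',stt[i],ce[i])
S=hsv[...,1];V=hsv[...,2]
m=((S<70)&(V<60)).astype(np.uint8)*255; m[300:]=0
n,l,stt,ce=cv2.connectedComponentsWithStats(m)
for i in range(1,n):
    if stt[i,4]>300: print('dark',stt[i],ce[i])
m=((S<60)&(V>=60)).astype(np.uint8)*255;n,l,stt,ce=cv2.connectedComponentsWithStats(m)
for i in range(1,n):
    if stt[i,4]>300: print('pale',stt[i],ce[i])
for r in (220,240,256,275): print(r,' '.join(f'{a}/{b}' for a,b in zip(V[r,210:430:6],S[r,210:430:6])))
```

```text
dark [ 532  102  108  155 8143] [594.4723075  201.28687216]
pale [ 539  102  101  100 4505] [587.15405105 146.91720311]
pale [  66  191  136  170 3574] [135.52686066 253.71796307]
pale [ 272  214   86   70 2448] [310.63153595 240.63602941]
pale [376 366  49  29 449] [389.6325167  375.95100223]
pale [610 405  30  38 594] [629.23905724 418.31818182]
pale [ 478  448   65   32 1585] [509.58485804 465.14069401]
220 73/108 77/123 76/111 71/115 71/126 58/158 56/159 53/159 56/155 55/148 55/158 56/141 51/170 54/161 56/5 89/43 90/42 220/14 223/13 217/19 158/27 38/40 154/157 155/155 109/161 45/142 168/153 151/152 177/112 185/119 186/118 174/114 186/117 186/117 175/115 179/118 188/118
240 72/128 72/110 76/114 72/124 66/124 74/124 53/154 55/162 53/154 54/156 51/175 56/36 87/44 89/46 16/32 86/47 86/44 89/43 85/48 86/50 87/47 11/93 5/102 86/39 45/6 53/164 61/159 57/157 53/168 176/117 192/117 183/117 178/119 180/119 183/116 184/115 180/118
256 78/105 73/122 72/124 73/119 74/117 75/112 75/116 52/186 57/161 55/148 54/142 85/51 86/50 87/47 12/128 7/73 11/116 9/227 5/204 2/255 6/85 18/71 85/48 214/20 87/50 59/151 61/142 58/171 58/149 169/119 194/116 190/118 174/117 183/118 184/115 184/116 178/116
275 68/116 72/124 65/114 189/116 183/117 181/117 190/118 187/116 53/149 58/149 54/156 51/200 89/49 1/255 9/113 11/162 9/142 6/128 16/96 14/91 10/26 6/43 215/28 211/27 152/156 150/151 143/152 157/153 150/153 153/157 166/114 193/118 181/117 173/118 186/117 183/118 189/119
```

Run:
```python
from hub import *
s=snap('wrist');im=s['pixels'];hsv=cv2.cvtColor(im,cv2.COLOR_BGR2HSV);S=hsv[...,1];V=hsv[...,2]
m=((S<60)&(V>=40)).astype(np.uint8)*255;roi=np.zeros_like(m);roi[200:300,255:375]=255;m&=roi
m=cv2.morphologyEx(m,cv2.MORPH_OPEN,np.ones((3,3),np.uint8))
st=get_state();M=R.from_rotvec(st['tcp_rot']).as_matrix()
c,r,k=circ(m,s,.087);print('disc',c,r,cv2.boundingRect(k),M.T@(np.r_[c,.087]-st['tool_pos']))
P=np.array([onz(s,q,.087)[:2] for q in k[:,0].astype(float) if q[1]<245]);
H=cv2.convexHull((P*1e4).astype(np.float32))[:,0]/1e4
from scipy.optimize import least_squares
f=least_squares(lambda c:np.hypot(*(H-c).T)-.028,c,loss='soft_l1',f_scale=.0005);print('R28 fit',f.x,np.abs(f.fun).mean(),M.T@(np.r_[f.x,.087]-st['tool_pos']))
plan([*f.x,.092],79.3)
```

```text
disc [0.45483568 0.27947669] 0.027805540734414675 (272, 214, 85, 70) [ 0.00169121 -0.00435828  0.06641844]
R28 fit [0.45500888 0.27917934] 0.0002652692984863349 [ 0.00143117 -0.00413291  0.06641974]
pos [0.4587 0.2772 0.1534] ang 79.31 tilt fix(tool) [0.0024 0.0029 0.    ] F [-0.4  0.4  0. ] gap 0.0853 t 13.3 j [ 0.44  0.08  1.53 -0.    1.53  0.63]
[[0.06, -0.2, 3.07], [0.06, -0.2, 3.07]]
dr z per row 0.0 n 2
```

Call:
apply_moves(
  dp=[
    [0.2,-0.4,2.0],
    [0.1,0,1.5],
    [0,0,0],
    [0,0,0],
  ],
  dr=[
    [0.002,0.003,0],
    [0,0,0],
    [0,0,0],
    [0,0,0],
  ],
  claw=[-1,-1,-1,-1],
  newtons=100,
)

```text
time_s: 13.7
tool_pos: [0.4576, 0.2793, 0.1228]
tcp_rot: [2.42, 1.999, 0.014]
ft_force: [0.3, 0.4, -0.1]
finger_gap: 0.0856
```

Run:
```python
from h import *
plan([.455,.2803,.092],79.3)
```

```text
pos [0.4576 0.2793 0.1228] ang 79.1 tilt fix(tool) [ 0.0077 -0.0049  0.    ] F [ 0.3  0.4 -0.1] gap 0.0856 t 13.7 j [ 0.44  0.1   1.58 -0.    1.46  0.63]
[[0.05, -0.28, 3.08]]
dr z per row -0.0035 n 1
```

Call:
apply_moves(
  dp=[
    [0.1,-0.3,1.5],
    [0.1,0,1.2],
    [0,0,0],
    [0,0,0],
  ],
  dr=[
    [0.008,-0.005,0],
    [0,0,0],
    [0,0,0],
    [0,0,0],
  ],
  claw=[-1,-1,-1,-1],
)

```text
time_s: 14.1
tool_pos: [0.4561, 0.2821, 0.096]
tcp_rot: [2.423, 1.999, 0.004]
ft_force: [0.3, 0.3, 0.7]
finger_gap: 0.0856
```

Run:
```python
from h import *
plan([.455,.2803,.092],79.3)
```

```text
pos [0.4561 0.2821 0.096 ] ang 79.06 tilt fix(tool) [ 0.0022 -0.0017  0.    ] F [0.3 0.3 0.7] gap 0.0856 t 14.1 j [0.45 0.12 1.61 0.   1.41 0.64]
[[-0.2, -0.08, 0.4]]
dr z per row -0.0042 n 1
```

Call:
apply_moves(
  dp=[
    [-0.15,-0.1,0.4],
    [0,0,0],
    [0,0,0],
    [0,0,0],
    [0,0,0],
  ],
  dr=[
    [0.002,-0.002,0],
    [0,0,0],
    [0,0,0],
    [0,0,0],
    [0,0,0],
  ],
  claw=[-1,-0.5,0,0.4,1],
  newtons=40,
)

```text
time_s: 14.6
tool_pos: [0.4553, 0.281, 0.0925]
tcp_rot: [2.422, 1.999, 0.002]
ft_force: [-2.1, -0.6, 0.6]
finger_gap: 0.0292
```

Call:
apply_moves(
  dp=[
    [0,0,0],
    [0,0,0],
    [0,0,0],
    [0,0,0],
    [0,0,0],
  ],
  dr=[
    [0,0,0],
    [0,0,0],
    [0,0,0],
    [0,0,0],
    [0,0,0],
  ],
  claw=[1,1,1,1,1],
  newtons=100,
)

```text
time_s: 15.1
tool_pos: [0.4555, 0.2812, 0.0928]
tcp_rot: [2.422, 1.999, 0.003]
ft_force: [0.3, -0.6, 0.5]
finger_gap: 0.0275
```

Run:
```python
from h import *
plan([.455,.2803,.092],79.3)
```

```text
pos [0.4555 0.2812 0.0928] ang 79.07 tilt fix(tool) [ 0.0017 -0.0008  0.    ] F [ 0.3 -0.6  0.5] gap 0.0275 t 15.1 j [ 0.45  0.12  1.61 -0.    1.41  0.64]
[[-0.09, -0.03, 0.08]]
dr z per row -0.004 n 1
```

Call:
apply_moves(
  dp=[
    [0,0,-1.5],
    [0,0,-3],
    [0,0,-3],
    [0,0,-3],
    [0,0,-3],
  ],
  dr=[
    [0,0,0],
    [0,0,0],
    [0,0,0],
    [0,0,0],
    [0,0,0],
  ],
  claw=[1,1,1,1,1],
)

```text
time_s: 15.6
tool_pos: [0.4497, 0.2785, 0.2186]
tcp_rot: [-2.418, -1.996, 0.038]
ft_force: [0.4, 0.5, -3.3]
finger_gap: 0.0276
```

Call:
apply_moves(
  dp=[
    [0,0,-1.5],
    [0,0,0],
  ],
  dr=[
    [0,0,0],
    [0,0,0],
  ],
  claw=[1,1],
)

```text
time_s: 15.8
tool_pos: [0.4514, 0.2793, 0.2376]
tcp_rot: [-2.42, -1.997, 0.029]
ft_force: [0.4, -0.6, -3.7]
finger_gap: 0.0276
```

Run:
```python
from h import *
plan([.553,.0405,.232],57.1,maxstep=4)
```

```text
pos [0.4514 0.2793 0.2376] ang 79.07 tilt fix(tool) [-0.0148  0.0113 -0.    ] F [ 0.4 -0.6 -3.7] gap 0.0276 t 15.8 j [ 0.45  0.06  1.39 -0.    1.71  0.64]
[[-3.07, 2.07, 0.08], [-2.96, 2.24, 0.08], [-2.83, 2.4, 0.08], [-2.69, 2.55, 0.08], [-2.55, 2.69, 0.08]]
[[-2.4, 2.83, 0.08], [-2.24, 2.95, 0.08]]
dr z per row 0.0548 n 7
```

Call:
apply_moves(
  dp=[
    [-3.1,2.1,0.1],
    [-3.0,2.2,0.1],
    [-2.8,2.4,0.1],
    [-2.7,2.5,0.1],
    [-2.5,2.7,0.1],
  ],
  dr=[
    [-0.015,0.011,0.055],
    [0,0,0.055],
    [0,0,0.055],
    [0,0,0.055],
    [0,0,0.055],
  ],
  claw=[1,1,1,1,1],
)

```text
time_s: 16.3
tool_pos: [0.5205, 0.108, 0.2223]
tcp_rot: [-2.668, -1.646, 0.018]
ft_force: [0.8, 1.1, -3.7]
finger_gap: 0.0278
```

Call:
apply_moves(
  dp=[
    [-2.4,2.8,0.1],
    [-2.2,3.0,0.1],
    [0,0,0],
    [0,0,0],
  ],
  dr=[
    [0,0,0.055],
    [0,0,0.055],
    [0,0,0],
    [0,0,0],
  ],
  claw=[1,1,1,1],
)

```text
time_s: 16.7
tool_pos: [0.5481, 0.0321, 0.2088]
tcp_rot: [-2.758, -1.477, 0.042]
ft_force: [0.4, 0.4, -3.8]
finger_gap: 0.0277
```

Run:
```python
from h import *
plan([.553,.0405,.225],57.1,maxstep=4)
```

```text
pos [0.5481 0.0321 0.2088] ang 56.35 tilt fix(tool) [-0.0237  0.0179 -0.    ] F [ 0.4  0.4 -3.8] gap 0.0277 t 16.7 j [-0.04  0.11  1.39 -0.    1.67  0.54]
[[0.97, -0.05, -1.62]]
dr z per row -0.0132 n 1
```

Call:
apply_moves(
  dp=[
    [1.0,-0.05,0],
    [0,0,0],
    [0,0,0],
  ],
  dr=[
    [-0.024,0.018,-0.013],
    [0,0,0],
    [0,0,0],
  ],
  claw=[1,1,1],
)

```text
time_s: 17.0
tool_pos: [0.5508, 0.042, 0.2041]
tcp_rot: [-2.755, -1.502, 0.01]
ft_force: [-0.4, -0.1, -4.0]
finger_gap: 0.0276
```

Run:
```python
from h import *
plan([.553,.0405,.204],57.1,maxstep=4)
```

```text
pos [0.5508 0.042  0.2041] ang 57.2 tilt fix(tool) [-0.0065  0.0038 -0.    ] F [-0.4 -0.1 -4. ] gap 0.0276 t 17.0 j [-0.03  0.1   1.41  0.    1.64  0.55]
[[-0.01, 0.27, 0.01]]
dr z per row 0.0018 n 1
```

Last allowed-view check (12th): a composite of the wrist and scene crops at hover.

Call:
apply_moves(
  dp=[
    [0,0.27,0],
    [0,0,0],
    [0,0,0],
  ],
  dr=[
    [-0.006,0.004,0],
    [0,0,0],
    [0,0,0],
  ],
  claw=[1,1,1],
)

```text
time_s: 17.3
tool_pos: [0.5524, 0.0415, 0.2035]
tcp_rot: [-2.756, -1.506, 0.002]
ft_force: [0.0, 0.4, -3.4]
finger_gap: 0.0278
```

Run:
```python
from h import *
plan([.553,.0405,.204],57.1,maxstep=4)
w=snap('wrist');s=snap('scene')
cv2.imwrite('pics/w11raw.png',w['pixels']);cv2.imwrite('pics/s11raw.png',s['pixels'])
u=proj(w,[.553,.04,.112]).astype(int);v=proj(s,[.553,.04,.12]).astype(int);print(u,v)
st=get_state();M=R.from_rotvec(st['tcp_rot']).as_matrix()
tip=st['tool_pos']+M@[0,0,.086];print('tip',tip,'px',proj(w,tip),proj(s,tip))
x0,y0=u[0]-65,u[1]-100;a=w['pixels'][y0:y0+150,x0:x0+130]
x1,y1=v[0]-30,v[1]-50;b=s['pixels'][y1:y1+75,x1:x1+65];print(x0,y0,x1,y1)
cv2.imwrite('pics/w11.png',np.hstack([cv2.resize(a,(390,450),interpolation=0),cv2.resize(b,(390,450),interpolation=cv2.INTER_CUBIC)]))
```

```text
pos [0.5524 0.0415 0.2035] ang 57.32 tilt fix(tool) [-0.0016  0.0008  0.    ] F [ 0.   0.4 -3.4] gap 0.0278 t 17.3 j [-0.03  0.1   1.41  0.    1.63  0.54]
[[-0.05, 0.1, -0.05]]
dr z per row 0.0039 n 1
[322 247] [331 243]
tip [0.55238375 0.04143595 0.11756988] px [321.22488193 248.6592892 ] [332.00274984 243.08535625]
257 147 301 193
```

View pics/w11.png

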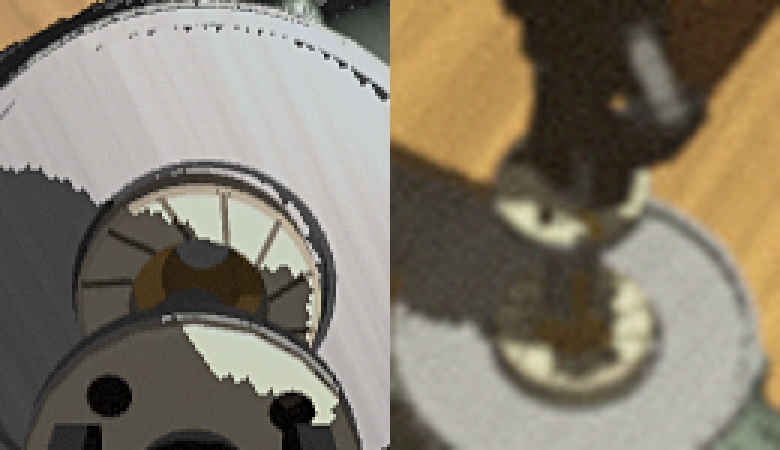

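Composite: wrist crop shows the stone hole's far edge at crop (200,238), the seat rim's far edge at (203,160), and the shaft tip's arc top at about (205,288). Scene crop shows the shaft almost in line with the hub and stone.

Run:
```python
from h import *
s=snap('wrist');st=get_state();M=R.from_rotvec(st['tcp_rot']).as_matrix();p=st['tool_pos']
f=lambda c,z:(M.T@(onz(s,(257+c[0]/3,147+c[1]/3),z)-p)).round(4)
print('rim far',f((203,160),.1),'L/R',f((76,285),.1),f((335,285),.1))
print('stone top far',f((200,187),.112),'L/R',f((84,265),.112),f((318,265),.112))
print('hole far',f((200,238),.112),'L/R',f((133,300),.112),f((266,300),.112))
for z in (.1176,.120,.125): print('tip',z,f((205,288),z),'L/R',f((155,312),z),f((258,312),z))
im=cv2.cvtColor(s['pixels'],cv2.COLOR_BGR2GRAY)
for r in range(236,256,3): print(r,im[r,300:350:2])
print(im[215:256,324])
plan([.553,.041,.2],57.1)
```

```text
rim far [0.0313 0.0027 0.1036] L/R [-0.0006 -0.0294  0.1036] [-0.0007  0.0362  0.1035]
stone top far [0.0272 0.0018 0.0916] L/R [ 0.0082 -0.0259  0.0916] [0.0082 0.0301 0.0915]
hole far [0.0149 0.0019 0.0916] L/R [-0.0006 -0.0143  0.0916] [-0.0007  0.0179  0.0916]
tip 0.1176 [0.0042 0.003  0.086 ] L/R [-0.0018 -0.0088  0.086 ] [-0.0018  0.0156  0.086 ]
tip 0.12 [0.005  0.003  0.0836] L/R [-0.0009 -0.0087  0.0836] [-0.001   0.0154  0.0836]
tip 0.125 [0.0066 0.0029 0.0786] L/R [ 0.0008 -0.0085  0.0786] [0.0008 0.0151 0.0786]
236 [ 81  81  62  58  58  57  33  35  38  39  42  50  50  52  39  38  37  35
  41  38  34  33 163 147 156]
239 [59 59 58 57 58 47 32 38 34 38 40 39 40 41 39 39 40 40 40 39 38 35 69 78
 81]
242 [63 57 57 55 55 58 29 35 36 39 36 39 40 38 41 35 40 36 39 40 38 39 32 81
 84]
245 [41 59 57 59 58 57 38 40 40 38 39 41 44 37 39 40 39 39 31 48 47 51 41 65
 29]
248 [41 49 58 59 53 35 39 43 41 45 43 42 44 42 47 44 40 42 61 61 62 58 42 74
 85]
251 [41 40 41 38 41 33 37 53 85 84 87 88 86 58 60 36 37 46 45 49 51 48 46 71
 80]
254 [ 36  48  58  56  60  51  54  53  47  66  74  75  66  62  71 101 121 133
 146 147  63  42  40  41  70]
[203 204 203 203 206 202 205 205 203 208 217 155  57  57  59  61  59  59
  61  63  61  50  37  42  40  38  37  40  37  37  44  36  43  44  44  36
  86 135 106  66 156]
pos [0.5525 0.0414 0.2036] ang 57.31 tilt fix(tool) [-0.0013  0.0007  0.    ] F [ 0.2  0.3 -3.6] gap 0.0279 t 17.45 j [-0.03  0.1   1.41  0.    1.63  0.54]
[[-0.01, 0.06, 0.36]]
dr z per row 0.0037 n 1
```

Call:
apply_moves(
  dp=[
    [0.1,0.02,0.8],
    [0,0,0.7],
    [0,0,0.3],
    [0,0,0],
    [0,0,0],
  ],
  dr=[
    [-0.001,0,0],
    [0,0,0],
    [0,0,0],
    [0,0,0],
    [0,0,0],
  ],
  claw=[1,1,1,1,1],
)

```text
time_s: 17.95
tool_pos: [0.553, 0.042, 0.1833]
tcp_rot: [-2.757, -1.506, 0.003]
ft_force: [-0.1, 0.3, -3.3]
finger_gap: 0.0276
```

Run:
```python
from h import *
plan([.5535,.042,.176],57.1);print(get_state()['wrist_torque'])
```

```text
pos [0.553  0.042  0.1833] ang 57.29 tilt fix(tool) [-0.0012  0.0014 -0.    ] F [-0.1  0.3 -3.3] gap 0.0276 t 17.95 j [-0.03  0.11  1.44 -0.    1.59  0.54]
[[0.03, 0.04, 0.73]]
dr z per row 0.0033 n 1
[ 0.04143563  0.00394691 -0.05642646]
```

Call:
apply_moves(
  dp=[
    [0,0,0.4],
    [0,0,0.3],
    [0,0,0.3],
    [0,0,0.2],
    [0,0,0.2],
  ],
  dr=[
    [0,0,0],
    [0,0,0],
    [0,0,0],
    [0,0,0],
    [0,0,0],
  ],
  claw=[1,1,1,1,1],
)

```text
time_s: 18.45
tool_pos: [0.554, 0.0418, 0.1695]
tcp_rot: [2.756, 1.505, 0.002]
ft_force: [1.9, 0.0, -3.3]
finger_gap: 0.028
```

Run:
```python
from h import *
plan([.5535,.042,.176],57.1);print(get_state()['wrist_torque'])
```

```text
pos [0.554  0.0418 0.1695] ang 57.29 tilt fix(tool) [ 0.0018 -0.0002  0.    ] F [ 1.9  0.  -3.3] gap 0.028 t 18.45 j [-0.03  0.12  1.46 -0.    1.56  0.54]
[[-0.01, -0.06, -0.65]]
dr z per row 0.0032 n 1
[-0.12460727 -0.27374804  0.05788527]
```

Call:
apply_moves(
  dp=[
    [0.02,0.03,0.2],
    [0,0,0.3],
    [0,0,0.3],
    [0,0,0.3],
  ],
  dr=[
    [0.002,0,0],
    [0,0,0],
    [0,0,0],
    [0,0,0],
  ],
  claw=[1,1,1,1],
)

```text
time_s: 18.85
tool_pos: [0.5546, 0.0417, 0.1579]
tcp_rot: [-2.757, -1.506, -0.001]
ft_force: [-0.5, 0.2, -3.6]
finger_gap: 0.0276
```

Run:
```python
from h import *
plan([.5535,.042,.13],57.1);print(get_state()['wrist_torque'])
```

```text
pos [0.5546 0.0417 0.1579] ang 57.28 tilt fix(tool) [ 0.0002 -0.0004  0.    ] F [-0.5  0.2 -3.6] gap 0.0276 t 18.85 j [-0.03  0.13  1.47  0.    1.54  0.54]
[[-0.03, -0.11, 2.79]]
dr z per row 0.0031 n 1
[-0.03300783 -0.05388964 -0.01215134]
```

The key went straight into the keyway (TCP 0.158, below the 0.163 it would stop at if misaligned), with no contact force. I'll continue down.

Call:
apply_moves(
  dp=[
    [0,0,0.5],
    [0,0,0.5],
    [0,0,0.5],
    [0,0,0.3],
    [0,0,0],
  ],
  dr=[
    [0,0,0],
    [0,0,0],
    [0,0,0],
    [0,0,0],
    [0,0,0],
  ],
  claw=[1,1,1,1,1],
)

```text
time_s: 19.35
tool_pos: [0.5546, 0.0416, 0.1378]
tcp_rot: [-2.757, -1.506, -0.0]
ft_force: [0.3, 0.2, -3.4]
finger_gap: 0.0275
```

Run:
```python
from h import *
plan([.5545,.0418,.13],57.3);print(get_state()['wrist_torque'])
```

```text
pos [0.5546 0.0416 0.1378] ang 57.27 tilt fix(tool) [ 0.0001 -0.0002  0.    ] F [ 0.3  0.2 -3.4] gap 0.0275 t 19.35 j [-0.03  0.14  1.5   0.    1.5   0.54]
[[0.01, -0.01, 0.78]]
dr z per row -0.0005 n 1
[-0.07878579 -0.1291631   0.05493404]
```

Call:
apply_moves(
  dp=[
    [0,0,0.3],
    [0,0,0.3],
    [0,0,0.3],
    [0,0,0.3],
  ],
  dr=[
    [0,0,0],
    [0,0,0],
    [0,0,0],
    [0,0,0],
  ],
  claw=[1,1,1,1],
  newtons=120,
)

```text
time_s: 19.75
tool_pos: [0.555, 0.0421, 0.1312]
tcp_rot: [2.756, 1.506, 0.006]
ft_force: [-3.1, 0.3, 7.0]
finger_gap: 0.0272
```

Run:
```python
from h import *
plan([.5545,.0418,.13],57.3);print(get_state()['wrist_torque'])
```

```text
pos [0.555  0.0421 0.1312] ang 57.3 tilt fix(tool) [ 0.0029 -0.0027  0.    ] F [-3.1  0.3  7. ] gap 0.0272 t 19.75 j [-0.03  0.14  1.51  0.    1.49  0.54]
[[-0.05, -0.03, 0.12]]
dr z per row -0.0001 n 1
[ 0.04236759  0.80868421 -0.00640307]
```

Call:
apply_moves(
  dp=[
    [-0.03,-0.05,0.3],
    [0,0,0.4],
    [0,0,0.4],
    [0,0,0.4],
  ],
  dr=[
    [0.003,-0.003,0],
    [0.003,-0.003,0],
    [0,0,0],
    [0,0,0],
  ],
  claw=[1,1,1,1],
)

```text
time_s: 20.15
tool_pos: [0.5552, 0.0421, 0.1298]
tcp_rot: [2.753, 1.505, 0.003]
ft_force: [-7.0, 0.2, 15.2]
finger_gap: 0.0274
```

Run:
```python
from h import *
plan([.5545,.0418,.13],57.3);print(get_state()['wrist_torque'])
```

```text
pos [0.5552 0.0421 0.1298] ang 57.33 tilt fix(tool) [ 0.0042 -0.0001 -0.    ] F [-7.   0.2 15.2] gap 0.0274 t 20.15 j [-0.03  0.14  1.51 -0.    1.48  0.55]
[[-0.06, -0.04, -0.02]]
dr z per row 0.0005 n 1
[ 0.11363917  1.64330181 -0.06170871]
```

Call:
apply_moves(
  dp=[
    [-0.08,-0.13,0.4],
    [0,0,0.6],
    [0,0,0.6],
    [0,0,0.6],
  ],
  dr=[
    [0.004,0,0],
    [0,0,0],
    [0,0,0],
    [0,0,0],
  ],
  claw=[1,1,1,1],
)

```text
time_s: 20.55
tool_pos: [0.5551, 0.0421, 0.1298]
tcp_rot: [2.75, 1.504, 0.018]
ft_force: [-9.3, -0.7, 23.4]
finger_gap: 0.0276
```

Run:
```python
from h import *
plan([.5545,.0418,.13],57.3);print(get_state()['wrist_torque'])
```

```text
pos [0.5551 0.0421 0.1298] ang 57.34 tilt fix(tool) [ 0.0118 -0.0067  0.    ] F [-9.3 -0.7 23.4] gap 0.0276 t 20.55 j [-0.03  0.13  1.52 -0.    1.47  0.54]
[[-0.06, -0.04, -0.02]]
dr z per row 0.0007 n 1
[0.16829981 2.45285603 0.02579952]
```

Call:
apply_moves(
  dp=[
    [-0.05,-0.08,0.2],
    [-0.05,-0.08,0.4],
    [-0.05,-0.08,0.4],
  ],
  dr=[
    [0.012,-0.007,0],
    [0.006,-0.003,0],
    [0.006,-0.003,0],
  ],
  claw=[1,1,1],
)

```text
time_s: 20.85
tool_pos: [0.5553, 0.0419, 0.1298]
tcp_rot: [-2.756, -1.507, 0.0]
ft_force: [-4.1, 0.8, 13.6]
finger_gap: 0.0271
```

Run:
```python
from hub import *
plan([.5545,.0418,.13],57.3);print(get_state()['wrist_torque'])
s=snap('top');im=s['pixels'];r=cv2.imread('pics/top1.png')
# bystanders: image shift per patch
for n,(x,y) in dict(hopper=(228,150),ring=(456,160),jar=(148,193),shaker=(499,325),bowl_a=(129,284),bowl_b=(393,307),mortar=(537,192),mould=(238,336),small=(428,254),stand=(222,265)).items():
    t=r[y-30:y+30,x-30:x+30];w=im[y-38:y+38,x-38:x+38]
    m=cv2.matchTemplate(w,t,cv2.TM_CCOEFF_NORMED);_,v,_,l=cv2.minMaxLoc(m);print(n,round(v,2),np.array(l)-8)
plan([.5545,.0418,.13],57.3)
```

```text
pos [0.5553 0.0419 0.1298] ang 57.35 tilt fix(tool) [-0.0004  0.0001 -0.    ] F [-4.1  0.8 13.6] gap 0.0271 t 20.85 j [-0.03  0.14  1.51  0.    1.49  0.54]
[[-0.05, -0.06, -0.02]]
dr z per row 0.0009 n 1
[-0.00325434  0.86809217  0.00110413]
hopper 1.0 [0 0]
ring 1.0 [0 0]
jar 1.0 [0 0]
shaker 1.0 [0 0]
bowl_a 1.0 [0 0]
bowl_b 1.0 [0 0]
mortar 1.0 [0 0]
mould 1.0 [0 0]
small 0.77 [0 0]
stand 0.78 [0 0]
pos [0.5553 0.0419 0.1298] ang 57.35 tilt fix(tool) [-0.0005  0.0001 -0.    ] F [-4.1 -0.6 11.1] gap 0.0275 t 20.9 j [-0.03  0.14  1.51  0.    1.49  0.54]
[[-0.05, -0.06, -0.02]]
dr z per row 0.0009 n 1
```

Call:
apply_moves(
  dp=[
    [-0.05,-0.08,0.6],
    [-0.05,-0.08,0.6],
    [-0.05,-0.08,0.6],
  ],
  dr=[
    [0.004,-0.002,0],
    [0.006,-0.003,0],
    [0.006,-0.003,0],
  ],
  claw=[1,1,1],
)

```text
time_s: 21.2
tool_pos: [0.5555, 0.0419, 0.1298]
tcp_rot: [-2.754, -1.508, 0.003]
ft_force: [-9.0, 0.8, 20.8]
finger_gap: 0.0273
```

Run:
```python
from h import *
for i in range(4): snap('wrist');plan([.5545,.0418,.13],57.3)
```

```text
pos [0.5555 0.0418 0.1298] ang 57.39 tilt fix(tool) [-0.0027  0.0008  0.    ] F [-8.1  0.2 19.3] gap 0.0274 t 21.25 j [-0.03  0.15  1.51  0.    1.49  0.54]
[[-0.06, -0.08, -0.02]]
dr z per row 0.0016 n 1
pos [0.5555 0.0419 0.1298] ang 57.39 tilt fix(tool) [-0.0027  0.0008  0.    ] F [-7.8 -0.7 20.9] gap 0.0273 t 21.3 j [-0.03  0.15  1.51  0.    1.49  0.54]
[[-0.06, -0.08, -0.02]]
dr z per row 0.0016 n 1
pos [0.5555 0.0419 0.1298] ang 57.39 tilt fix(tool) [-0.0026  0.0008  0.    ] F [-8.  -0.6 20.6] gap 0.0278 t 21.35 j [-0.03  0.15  1.51  0.    1.49  0.54]
[[-0.06, -0.08, -0.02]]
dr z per row 0.0016 n 1
pos [0.5555 0.0419 0.1298] ang 57.39 tilt fix(tool) [-0.0027  0.0008  0.    ] F [-7.7 -0.1 19.2] gap 0.0273 t 21.4 j [-0.03  0.15  1.51  0.    1.49  0.54]
[[-0.06, -0.08, -0.02]]
dr z per row 0.0017 n 1
```

Steady at 20 N, against a hard stop at the computed home height, and upright. Handing in.

```bash
python3 -c "
from cell import order
print(order.finish_job())"
```

```text
the job is handed in; nothing more can be done
None
```

The mill is back together and handed in at about 21.4 s. The gripper still holds the runner's knob and presses it down with about 20 N.

**Stone:** I laid it in the seat and let go. In the wrist camera its top face fitted a circle of radius 28.0 mm, centred within about 1 mm of the hub, which is right for a stone lying flat. It caught on the seat's rim several times at about 10 N before it went in.

**Runner:** I turned it about 22° on the way from the stand, and the key entered the keyway without touching. Pressed down, it stopped at TCP z = 0.1298 m, against the 0.1298 m I had worked out for fully home. Raising the push from 15 to 23 N moved it no further. The last checks showed it steady, with a tilt under 0.003 rad and a grip gap of 27 mm.

**Everything else:** hopper, clamp ring, jar, shaker, both bowls, mortar and mould showed no shift in the top camera before and after. The small look-alike ring and the stand matched less well (0.77 and 0.78) but also at zero shift. The patches around those two overlap the removed stone and runner, so I think that explains it.

**What disagreed or was left unchecked:**
- **Seat position:** the cameras and the arm differed by about 4 mm along y, so I found the final fit by force.
- **Sideways load:** about 8 N remains at the wrist while pressing.
- **Final pose:** I judged the runner's home position from height and force. I had no picture views left to look at it.

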